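# Blow off both faces of a mould half at the air-gun station

## Task

Blow the mould half clean on both faces: squeeze the air gun's lever fully against its grip for half a second and let it spring back while the cavity face looks at the nozzle. Then turn the mould half by half a turn on its rest pad so that the pin face looks squarely at the nozzle, let go of it, and squeeze and release the lever once more. Do not knock over or drop the mould half, and leave the mallet and the two bushings where they are.

Things in the scene. Friction and masses are not known exactly. Their poses are not given: they have to be found in the camera images.
- station: Fixed steel base plate 140 x 400 x 12 mm on the bench (place and yaw vary). Origin: centre of its underside; z up; +y is the way the nozzle points, along the plate. It carries an upside-down air blow gun on a pillar (level barrel, 15 mm radius, axis 85 mm above the bench, y -100 to -30 mm; thin nozzle to y +30 mm; the grip rises from the barrel) and, in front of the nozzle, a rest pad.
- nest (a point): Centre of the top of the rest pad, a dark steel rectangle 100 (x) x 70 (y) x 10 mm on the base plate at its y = +120 mm; this point is 22 mm above the bench. Axes as the station's: the nozzle is towards -y.
- lamp (a point): Middle of a fixed tube lamp, 30 mm thick, across the station above the gun, axis 360 mm above the bench, along the station's x from -50 to +125 mm at its y = -100 mm, on an 18 mm post at x = +115 mm. It bars a vertical approach to the grip: come along the leaning grip, from beyond its free end.
- nozzle (a point): Tip of the nozzle, 85 mm above the bench, 90 mm from the pad's centre, pointing to the station's +y.
- grip: Fixed black pistol grip, 30 (x) x 26 (y) mm in section. Origin on the barrel's axis; +z runs up the grip to its free end at z = 115 mm, leaning 38 degrees from vertical, away from the nozzle; +y is the lever's side (upper, towards the nozzle); surfaces at y = +13 and -13 mm. Nothing is in the way beyond the free end, nor under the grip for z above 45 mm.
- grip_mid (a point): Point on the grip's centre line 80 mm from its origin (35 mm from the free end), a good height for the finger pads. Same axes as the grip.
- lever (a joint): Sprung steel lever 18 x 10 x 80 mm on the grip's +y side, hinged about the grip's x axis at grip y 22, z 20 mm. In rad: 0 = released (0.22 rad off the grip, outer face of its free end 45 mm from the grip's centre line, 58 mm over both), 0.22 = fully squeezed, parallel to the grip (outer face at 27 mm, 40 mm over both). Takes 5 to 9 N; springs back by itself.
- lever_mid (a point): Point in the middle of the lever's thickness, 60 mm from its hinge (20 mm from its free end).
- mould: Loose aluminium block 80 (x) x 44 (y) x 80 (z) mm, about 0.6 kg, standing on the pad. Origin: centre of its underside; z up. Its -y face has two dark round cavities 30 mm across; from its +y face two 12 mm steel pins stick out 15 mm, 22 mm up, at x -26 and +26 mm. At the start the cavity face looks at the nozzle, up to 0.3 rad askew. Grip it over the 44 mm near its top.
- cavity_face (a point): Centre of the mould half's cavity (-y) face, 40 mm above its underside.
- pin_face (a point): Centre of the mould half's pin (+y) face, 40 mm above its underside.
- mallet: Bystander: wooden mallet lying on the bench, head 60 mm thick and 100 mm long along its x, handle 22 mm thick along its +y, to 148 mm from the origin. Origin on the bench under the head's centre.
- bush_a: Bystander: copper-shelled bushing, a tube 60 mm across, 47 mm high, standing on the bench. Origin: centre of its underside.
- bush_b: Bystander: second bushing, like the first.

How it is judged:
On the way, in this order (a step that is already met when the one before it is completed fails the run):
1. cavity face to the nozzle (mould half within 20 mm of the pad's centre), the fingers pinch grip and lever together, lever fully in (over 0.18 of 0.22 rad), and hold for 0.5 s (value of joint lever above 0.18 rad and contact force between the fingers and lever above 1 N and contact force between the fingers and grip above 1 N and angle between mould's own z axis and vertical below 0.05 rad and y of cavity_face in the frame of nest below -0.006 m and angle between the x axis of mould and the x axis of nest, either way round below 0.5 rad and horizontal distance between mould and nest below 0.02 m), for 0.5 s.
2. the lever is let go and springs back (below 0.04 rad) (value of joint lever below 0.04 rad), for 0.2 s.
3. the mould half stands turned on the pad, pin face to the nozzle, within 10 mm of the pad's centre and 10 degrees of square, and is let go (horizontal distance between mould and nest below 0.01 m and angle between the x axis of mould and the x axis of nest, either way round below 0.175 rad and y of pin_face in the frame of nest below -0.01 m and angle between mould's own z axis and vertical below 0.05 rad and z of mould in the frame of nest below 0.004 m and contact force between the fingers and mould below 0.5 N and linear speed of mould below 0.02 m/s), for 0.3 s.
4. the fingers again pinch grip and lever together, lever fully in (over 0.18 rad), and hold for 0.5 s, the mould half still standing as in the stage before (all of step 3 and value of joint lever above 0.18 rad and contact force between the fingers and lever above 1 N and contact force between the fingers and grip above 1 N), for 0.5 s.
At the end, for the whole second after the job is handed in: The lever is released (below 0.04 rad) and the mould half stands upright and at rest on the pad, untouched, its origin within 10 mm of the pad's centre (horizontally), its pin face towards the nozzle and square within 10 degrees (all of step 3 and value of joint lever below 0.04 rad).
It fails at once if the mould half is tipped by more than 20 degrees (angle between mould's own z axis and vertical above 0.35 rad).
It fails at once if the mould half is dropped (falls free of the fingers from more than about 8 mm, faster than 0.4 m/s) (linear speed of mould above 0.4 m/s and contact force between the fingers and mould below 0.5 N).
It fails at once if the mallet or a bushing is moved by more than 30 mm (distance of any of mallet, bush_a, bush_b from where it was at the start of the episode above 0.03 m).
It also fails if it takes over 72 s, if anything falls off the work surface, if the arm or the gripper's body presses on something with over 40 N, if the wrist force passes 120 N, or if a joint passes its speed limit or range.

## Robot

A 6-joint arm with a two-finger parallel gripper is mounted at the origin on the work surface. World frame = base frame: x ahead of the robot, y to its left, z up, the work surface at z = 0. Lengths are in m, angles in rad, forces in N, time in s.
With the tool pointing down it reaches from about 0.375 to 0.975 m from the base axis. Payload 3.8 kg.
Tool frame: the origin (TCP) lies midway between the tips of the shut fingers; the grasp point (between the pads) lies 19 mm behind it; z points along the fingers, y is the line along which they close (so a half turn about z gives the same grasp; the last joint's range is limited). The gripper opens to 85 mm and grips with 20 to 120 N. Pads are 22 mm wide; open, the fingers measure 114 mm over their backs; the gripper's body (76 mm by 85 mm) begins 54 mm behind the grasp point. The pads swing forward as they close: fully open they stand 13 mm farther back than shut.
Start: joints at [1.079, 0.264, 1.604, -0, 1.274, -0.037], TCP at [0.297, 0.606, 0.197] pointing down, gripper open.
Joint ranges: [-2.63, 2.63], [-0.94, 2.18], [0.31, 2.57], [-1.31, 4.45], [0, 2.66], [-2.55, 2.55]. Speed limits (rad/s): [2.57, 2.57, 3.14, 3.14, 3.14, 3.14].

## Interface

Orientations are given as a unit quaternion [w, x, y, z].
In Python, from workcell import readout, imaging, hand_in gives the robot as it stands. The module is installed in compiled form; this text tells all that it offers.
- The arm moves only by the tool send_rows, never from a script. Its argument "deltas" is a list that holds one entry, the list of rows, each a list of 4 numbers: the shift along the world's x, y, z in units of 30 mm (1.0 is 30 mm), then the turn about the world's z in units of 5 degrees (1.0 is 5 degrees). In form: [[[dx, dy, dz, turn], ...]]. A call has 1 to 12 rows; each row is the pose to reach, as a shift and turn from the pose commanded when the call began; what a row does not reach only later rows make up. A row lasts 1/12 s, in which the tool goes at most 41.7 mm and 7.16 degrees, less where a joint would pass 70% of its speed; a pose out of reach is approached as far as the arm can. A call with a gripper value outside its range is refused whole. "grip" is the closure, from -1 (fully open) to 1 (shut), set as the call begins (left out, the last holds). The fingers move at their own pace and stop on an object; the grip force is fixed at half the most. Time passes only in rows, so rows that repeat a pose let the fingers close. It gives the time, the measured TCP pose, the force, the opening and the grip force at its end, in the units of the state.
- readout.get_obs(): the state, without advancing time (a new reading comes with each control period).
- imaging.grab_frame(name): name is "scene" or "top" or "wrist"; returns the picture (384x512x3 uint8, red, green, blue); there is no depth.
- imaging.get_calibration(name): a dict with "fx", "fy", "cx", "cy" (pixels), "world_from_camera" (4x4, takes a point from camera to world coordinates). Camera axes: x right, y up, looking along -z (the intrinsics and any distortion apply to the point x, -y, -z); pixel columns grow to the right and rows downward; lengths in m; the calibration is good to about 2 mm. A picture is of the moment at which its call begins: read the wrist's pose just before it. get_calibration takes no time and is no camera call; for the wrist camera it gives the pose at the moment of the call.
- hand_in(): hands the job in; it is judged then, once.
Trained networks look in the newest picture that a camera, given by its name, has taken for a name from the list of things; names that differ only in an ending like _2 or _b are one class to them, and where a whole thing is asked for, a point or a joint stands for the part that bears it (a point fixed in the world has none). Each returns a list of dicts, best first, with "conf" (0 to 1); they miss things now and then, are a little off and sometimes report something else, mostly with a low value. They report only what shows in the picture. A call takes as long as a camera call.
- imaging.silhouettes(camera, target): "pixels" (384x512 bool, what is visible of it).
- imaging.tip_of(camera, target): "at" ([x, y, z] in m, in world coordinates, good to about 4 mm: a listed point, or the origin of a listed thing).
The state is a dict: "clock": time; "joint_pos": joint angles; "dq": joint speeds; "joint_torque": joint torques, N m; "eef_pos": TCP position; "tool_rot": TCP orientation; "ft_force": force on the tool from outside, world axes, zero at the start; "wrist_torque": the same for the moment, N m; "opening": finger opening in m; "finger_force": force on a finger pad.
Only numpy, scipy, OpenCV 4.12 (cv2) and the standard library are available. Lean on these libraries where they do the work, as an engineer would, in place of code of your own. Each camera call takes 0.05 s, during which the arm holds its last target. There are 200 camera calls.

## Working session

There is one attempt and no reset: what is moved stays moved. The work goes in short steps, Python scripts to look and compute and a tool call to move; the robot and the scene stay as the last step left them, time stands still between calls to the robot, and variables do not carry over. Pictures are saved under pics/ and viewed, at most 10 in all, crops included, and the job is handed in when it is done.

Besides the shell and the picture viewer there is one more tool, called after "Request:" in YAML: its name, and indented under it one key for each argument. send_rows: Moves the arm, as the interface text tells. Its arguments: {"type":"object","properties":{"deltas":{"type":"array","items":{"type":"array","items":{"type":"array","items":{"type":"number"}}}},"grip":{"type":"number"}},"required":["deltas"]}

```bash
ls; mkdir -p pics
python3 - <<'E'
from workcell import readout, imaging
import cv2, numpy as np
print(readout.get_obs())
ims=[]
for c in ["scene","top"]:
    im=imaging.grab_frame(c); ims.append(im); K=imaging.get_calibration(c); print(c,{k:np.round(v,3).tolist() for k,v in K.items()})
    for t in ["station","nest","lamp","nozzle","grip","grip_mid","lever_mid","mould","cavity_face","pin_face","mallet","bush_a"]:
        r=imaging.tip_of(c,t); print(t,[(np.round(d["at"],3).tolist(),round(d["conf"],2)) for d in r[:3]])
cv2.imwrite("pics/s.png",ims[0][:,:,::-1]); cv2.imwrite("pics/t.png",ims[1][:,:,::-1])
E
```

```text
pics
{'clock': 0.0, 'joint_pos': array([ 1.07910447e+00,  2.64791552e-01,  1.60541593e+00, -7.99212973e-06,
        1.27371217e+00, -3.68821581e-02]), 'dq': array([-2.46842113e-04,  5.22115547e-04, -2.29830386e-05,  2.17014321e-03,
       -1.91341570e-03, -7.12829152e-04]), 'joint_torque': array([ 5.52282727e-04, -5.15117884e+01, -3.67305851e+01,  7.46442311e-05,
        1.31824269e-02,  1.61514441e-05]), 'eef_pos': array([0.29612003, 0.60564809, 0.19611362]), 'tool_rot': array([-3.00243205e-04,  2.25448652e-01,  9.74254357e-01, -1.12409798e-03]), 'ft_force': array([-0.9996524 ,  0.08536922,  0.10570803]), 'wrist_torque': array([-0.01931341, -0.0212635 , -0.01598205]), 'finger_force': 0.0, 'opening': 0.08564463023289659}
scene {'fx': 469.42, 'fy': 469.42, 'cx': 252.868, 'cy': 189.942, 'world_from_camera': [[0.489, -0.675, 0.552, 1.216], [0.872, 0.38, -0.308, -0.265], [-0.002, 0.632, 0.775, 1.088], [0.0, 0.0, 0.0, 1.0]]}
station [([0.496, 0.016, -0.001], 0.8)]
nest [([0.532, 0.137, 0.025], 0.56)]
lamp [([0.481, -0.08, 0.359], 0.89), ([0.478, -0.073, 0.169], 0.28), ([0.528, 0.141, 0.02
[... 595 characters left out ...]
0.995, -0.096, 0.52], [-0.999, -0.014, -0.039, 0.07], [-0.04, 0.095, 0.995, 0.877], [0.0, 0.0, 0.0, 1.0]]}
station [([0.504, 0.017, -0.001], 0.94), ([0.531, 0.166, 0.06], 0.19)]
nest [([0.534, 0.133, 0.02], 0.78)]
lamp [([0.53, 0.164, 0.062], 0.72), ([0.48, -0.079, 0.358], 0.67)]
nozzle [([0.509, 0.045, 0.084], 0.61)]
grip [([0.481, -0.055, 0.088], 0.59)]
grip_mid [([0.47, -0.103, 0.148], 0.78)]
lever_mid [([0.476, -0.075, 0.17], 0.79)]
mould [([0.526, 0.147, 0.027], 0.84), ([0.476, -0.08, 0.357], 0.24)]
cavity_face [([0.525, 0.123, 0.061], 0.97)]
pin_face [([0.526, 0.166, 0.062], 0.73)]
mallet [([0.703, 0.089, -0.0], 0.9)]
bush_a [([0.674, 0.221, -0.0], 0.95), ([0.64, -0.026, 0.001], 0.94)]
```

View pics/s.png

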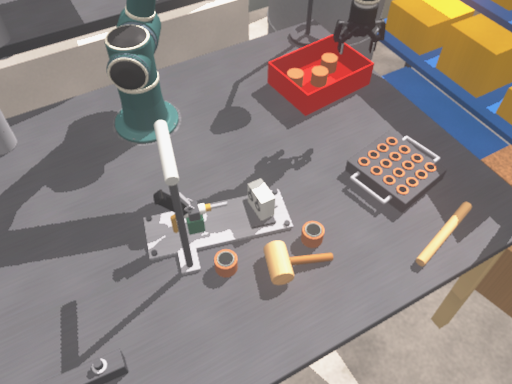

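View pics/t.png

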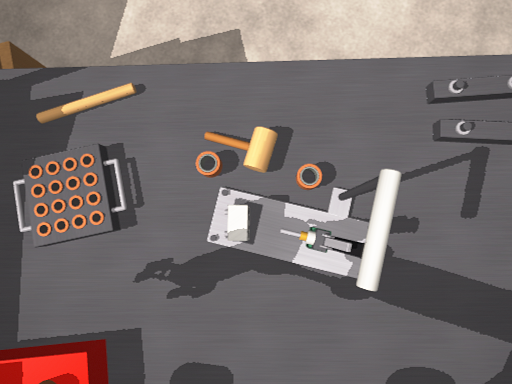

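The top view shows the station along columns 210–390, rows 190–290: mould at (237,222), grip at about (335,243), and the lamp across (378,230), directly over the grip. The rows carry no tilt, so I'll check in free space what the arm does at the edge of its reach.

Request:
send_rows:
  deltas:
    - [[0.5, 1, 1, 0], [1, 2, 2, 0], [1.5, 3, 3, 0], [2, 4, 4, 0], [2.5, 5, 4.5, 0], [3, 6, 5, 0], [3.5, 7, 5, 0], [4, 8, 5, 0], [4.5, 9, 5, 0], [5, 10, 5, 0], [5, 10, 5, 0]]

```text
clock: 2.22
eef_pos: [0.4305, 0.8738, 0.3156]
tool_rot: [0.002, 0.225, 0.974, 0.009]
ft_force: [0.5, -0.1, -1.6]
opening: 0.0855
finger_force: 0.0
```

Request:
send_rows:
  deltas:
    - [[1, 2, 1, 0], [2, 4, 2, 0], [2, 4, 2, 0], [2, 4, 2, 0]]

```text
clock: 2.55
eef_pos: [0.4372, 0.8861, 0.3351]
tool_rot: [0.009, 0.225, 0.974, 0.037]
ft_force: [-1.0, 0.2, -0.2]
opening: 0.0855
finger_force: 0.0
```

Run:
```python
from workcell import readout
o=readout.get_obs(); print(o["clock"],o["joint_pos"],o["eef_pos"],o["tool_rot"])
```

```text
2.55 [ 1.08658122  0.95573034  0.31086801  0.00189495  1.79898678 -0.02895797] [0.43715565 0.88612764 0.33508952] [0.0087581  0.22526204 0.97355667 0.03698271]
```

Request:
send_rows:
  deltas:
    - [[2, 4, 4, 0], [2, 4, 4, 0], [2, 4, 4, 0], [2, 4, 4, 0], [2, 4, 4, 0], [2, 4, 4, 0], [2, 4, 4, 0], [2, 4, 4, 0]]

```text
clock: 3.22
eef_pos: [0.4356, 0.8816, 0.3707]
tool_rot: [0.013, 0.225, 0.973, 0.053]
ft_force: [-0.5, 0.2, 0.3]
opening: 0.0855
finger_force: 0.0
```

Run:
```python
from workcell import readout
o=readout.get_obs(); print(o["clock"],o["joint_pos"],o["eef_pos"],o["tool_rot"])
```

```text
3.2167 [ 1.08544875  0.91950454  0.31089297  0.00299562  1.80198497 -0.02969454] [0.43555547 0.88157101 0.37066966] [0.01251046 0.2251125  0.97280191 0.05314414]
```

Request:
send_rows:
  deltas:
    - [[-0.5, -1, 0, 0], [-1, -2, 0, 0], [-1, -2, 0, 0], [-1, -2, 0, 0]]

```text
clock: 3.55
eef_pos: [0.4042, 0.8191, 0.3699]
tool_rot: [0.012, 0.225, 0.973, 0.051]
ft_force: [0.1, -0.2, 0.4]
opening: 0.0852
finger_force: 0.0
```

Run:
```python
from workcell import readout
o=readout.get_obs(); print(o["clock"],o["joint_pos"],o["eef_pos"],o["tool_rot"])
```

```text
3.55 [ 1.08384773  0.66133646  0.74115608  0.00310989  1.6336442  -0.03189723] [0.40419112 0.81912437 0.36994144] [0.01202676 0.22507921 0.9729128  0.05133613]
```

The tool stays vertical while it can. When pushed past its reach it pitches outward slightly, and it keeps that pitch afterwards because the commanded pose is the reached one. Pushing along the shoulder–wrist line in short calls should build the 38° lean.

Request:
send_rows:
  deltas:
    - [[0.6, 1.2, 0, 0], [1.2, 2.4, 0.2, 0], [1.8, 3.6, 0.5, 0]]

```text
clock: 3.8
eef_pos: [0.4411, 0.8922, 0.3621]
tool_rot: [0.015, 0.225, 0.972, 0.062]
ft_force: [-4.0, -7.5, 11.2]
opening: 0.0854
finger_force: 0.0
```

Request:
send_rows:
  deltas:
    - [[2, 4, 1.3, 0]]

```text
clock: 3.88
eef_pos: [0.4469, 0.9036, 0.3514]
tool_rot: [0.017, 0.225, 0.972, 0.072]
ft_force: [0.9, 1.3, -2.7]
opening: 0.0854
finger_force: 0.0
```

Request:
send_rows:
  deltas:
    - [[2, 4, 1.3, 0]]

```text
clock: 3.97
eef_pos: [0.4532, 0.9159, 0.3551]
tool_rot: [0.021, 0.225, 0.97, 0.09]
ft_force: [-1.6, -1.3, 0.7]
opening: 0.0855
finger_force: 0.0
```

Request:
send_rows:
  deltas:
    - [[2, 4, 1.3, 0]]

```text
clock: 4.05
eef_pos: [0.4589, 0.9272, 0.3557]
tool_rot: [0.025, 0.224, 0.969, 0.105]
ft_force: [-0.2, -0.3, 0.6]
opening: 0.085
finger_force: 0.0
```

Request:
send_rows:
  deltas:
    - [[2, 4, 1.3, 0], [2, 4, 1.3, 0], [2, 4, 1.3, 0]]

```text
clock: 4.3
eef_pos: [0.468, 0.9448, 0.3482]
tool_rot: [0.029, 0.224, 0.966, 0.124]
ft_force: [-0.0, -0.1, 0.3]
opening: 0.0858
finger_force: 0.0
```

Run:
```python
from workcell import readout
o=readout.get_obs(); print(o["clock"],o["joint_pos"],o["eef_pos"],o["tool_rot"])
```

```text
4.3 [ 1.08477202  0.9537215   0.31086762  0.00687434  1.6222224  -0.03000398] [0.46800937 0.94480416 0.34823675] [0.02914666 0.22361114 0.9663571  0.1237032 ]
```

Request:
send_rows:
  deltas:
    - [[2, 4, 1.4, 0]]

```text
clock: 4.38
eef_pos: [0.4734, 0.9555, 0.3483]
tool_rot: [0.032, 0.223, 0.964, 0.138]
ft_force: [0.0, -0.1, -0.1]
opening: 0.0853
finger_force: 0.0
```

Request:
send_rows:
  deltas:
    - [[2, 4, 1.4, 0]]

```text
clock: 4.47
eef_pos: [0.4793, 0.9671, 0.3479]
tool_rot: [0.036, 0.223, 0.962, 0.152]
ft_force: [0.2, -0.0, 0.7]
opening: 0.0852
finger_force: 0.0
```

Request:
send_rows:
  deltas:
    - [[2, 4, 1.4, 0]]

```text
clock: 4.55
eef_pos: [0.485, 0.9782, 0.3475]
tool_rot: [0.039, 0.222, 0.96, 0.166]
ft_force: [-0.5, 0.2, -0.0]
opening: 0.0858
finger_force: 0.0
```

Request:
send_rows:
  deltas:
    - [[2, 4, 1.4, 0]]

```text
clock: 4.63
eef_pos: [0.4907, 0.9892, 0.3471]
tool_rot: [0.043, 0.222, 0.957, 0.18]
ft_force: [0.1, 0.5, -0.7]
opening: 0.0853
finger_force: 0.0
```

Request:
send_rows:
  deltas:
    - [[2, 4, 1.4, 0]]

```text
clock: 4.72
eef_pos: [0.4962, 1.0002, 0.3468]
tool_rot: [0.046, 0.221, 0.955, 0.194]
ft_force: [-0.1, 0.5, -0.4]
opening: 0.0854
finger_force: 0.0
```

Request:
send_rows:
  deltas:
    - [[2, 4, 1.4, 0]]

```text
clock: 4.8
eef_pos: [0.5018, 1.0111, 0.3467]
tool_rot: [0.049, 0.22, 0.952, 0.208]
ft_force: [-0.3, 0.2, 0.1]
opening: 0.0858
finger_force: 0.0
```

Request:
send_rows:
  deltas:
    - [[2, 4, 1.4, 0]]

```text
clock: 4.88
eef_pos: [0.5073, 1.0219, 0.3467]
tool_rot: [0.052, 0.22, 0.949, 0.222]
ft_force: [-0.0, 1.3, 0.5]
opening: 0.0856
finger_force: 0.0
```

Request:
send_rows:
  deltas:
    - [[2, 4, 1.4, 0]]

```text
clock: 4.97
eef_pos: [0.5127, 1.0327, 0.3469]
tool_rot: [0.056, 0.219, 0.945, 0.235]
ft_force: [0.3, 0.3, -0.0]
opening: 0.0856
finger_force: 0.0
```

```bash
cat > kin.py <<'E'
import numpy as np
from scipy.optimize import least_squares
from scipy.spatial.transform import Rotation as Ro
Ry=lambda a:Ro.from_euler('y',a).as_matrix(); Rz=lambda a:Ro.from_euler('z',a).as_matrix()
def fk(q,P):
    h,r0,a,e,b,L=P; A=Rz(q[0]); p=A@[r0,0,h]; A=A@Ry(q[1]); p=p+A@[0,0,a]; A=A@Ry(q[2]); p=p+A@[e,0,b]
    w=p; A=A@Rz(q[3])@Ry(q[4])@Rz(q[5]); p=p+A@[0,0,L]; return p,A@Rz(np.pi/2),w
D=[([1.07910447,.264791552,1.60541593,0,1.27371217,-.0368821581],[.29612003,.60564809,.19611362]),
([1.08658122,.95573034,.31086801,.00189495,1.79898678,-.02895797],[.43715565,.88612764,.33508952]),
([1.08544875,.91950454,.31089297,.00299562,1.80198497,-.02969454],[.43555547,.88157101,.37066966]),
([1.08384773,.66133646,.74115608,.00310989,1.6336442,-.03189723],[.40419112,.81912437,.36994144]),
([1.08477202,.9537215,.31086762,.00687434,1.6222224,-.03000398],[.46800937,.94480416,.34823675])]
def fit(extra=()):
    d=D+list(extra)
    s=least_squares(lambda P:np.r_[np.ravel([fk(q,P)[0]-p for q,p in d]),.0005*(P-[.35,0,.4,0,.4,.25])],[.35,0,.4,0,.4,.25])
    return s.x,np.abs(s.fun[:-6]).max()
def tilt(R): # lean angle, azimuth of z, angle of tool y out of the lean plane
    z=R[:,2]; n=np.cross([0,0,1],z); n/=np.linalg.norm(n)
    return np.arccos(-z[2]),np.arctan2(z[1],z[0]),np.arcsin(R[:,1]@n)
def quat(q): return Ro.from_quat(q,scalar_first=True).as_matrix()
E
python3 - <<'E'
from workcell import readout
from kin import *
o=readout.get_obs(); q=o["joint_pos"];print(o["clock"],q.tolist(),o["eef_pos"].tolist())
print("tilt,az,mis",tilt(quat(o["tool_rot"])))
P,r=fit([(q,o["eef_pos"])]);print("fit",P.round(4),r)
print("Rerr",np.abs(fk(q,P)[1]-quat(o["tool_rot"])).max())
# station fit: params x,y,yaw,y0
m=[((0,0,0),[(.496,.016),(.504,.017)]),((0,120,0),[(.532,.137),(.534,.133)]),((0,-100,0),[(.481,-.08),(.48,-.079)]),((0,30,0),[(.508,.047),(.509,.045)])]
g=[(0,[(.485,-.053),(.481,-.055)]),(-49.25,[(.47,-.103)]),(None,[(.477,-.071),(.476,-.075)])]
def f(s):
    R=Rz(s[2])[:2,:2];o=[]
    for p,l in m: o+=[s[:2]+R@np.array(p[:2])/1e3-x for x in l]
    for dy,l in g[:2]: o+=[s[:2]+R@[0,s[3]+dy/1e3]-x for x in l]
    return np.ravel(o)
s=least_squares(f,[.5,.017,-.25,-.073],loss='soft_l1',f_scale=.003);print("station",s.x.round(4),(s.fun*1e3).round(1))
E
```

```text
4.9667 [1.084195234050215, 0.9885463544725733, 0.31086378713635626, 0.012899422400503466, 1.3536207574738834, -0.03137501790240911] [0.5126982536535459, 1.0326527387668012, 0.34694398900641216]
tilt,az,mis (np.float64(0.4887284857851553), np.float64(1.1110269261239525), np.float64(0.004903627492132144))
fit [0.2617 0.0037 0.5085 0.0025 0.5635 0.3878] 0.022620097116927473
Rerr 3.0531133177191805e-16
station [ 0.5023  0.0174 -0.2489 -0.0744] [ 6.3  1.4 -1.7  0.4 -0.2 -3.3 -2.2  0.7 -3.4  0.4 -2.4 -0.6  1.7 -0.6
  0.7  1.4 -1.  -1.7  3.   0.3  1.8  0.5]
```

Request:
send_rows:
  deltas:
    - [[2, 4, 1.4, 0]]

```text
clock: 5.05
eef_pos: [0.5181, 1.0432, 0.3474]
tool_rot: [0.059, 0.218, 0.942, 0.249]
ft_force: [-0.1, -0.0, -1.0]
opening: 0.0851
finger_force: 0.0
```

Request:
send_rows:
  deltas:
    - [[2, 4, 1.4, 0]]

```text
clock: 5.13
eef_pos: [0.5233, 1.0537, 0.3478]
tool_rot: [0.062, 0.217, 0.938, 0.263]
ft_force: [0.1, -0.7, 0.1]
opening: 0.0856
finger_force: 0.0
```

Request:
send_rows:
  deltas:
    - [[2, 4, 1.4, 0]]

```text
clock: 5.22
eef_pos: [0.5286, 1.064, 0.3485]
tool_rot: [0.065, 0.216, 0.934, 0.276]
ft_force: [0.2, 0.2, 0.3]
opening: 0.085
finger_force: 0.0
```

Request:
send_rows:
  deltas:
    - [[2, 4, 1.4, 0]]

```text
clock: 5.3
eef_pos: [0.5337, 1.0741, 0.3494]
tool_rot: [0.069, 0.215, 0.93, 0.29]
ft_force: [0.1, -0.5, -0.2]
opening: 0.0856
finger_force: 0.0
```

Request:
send_rows:
  deltas:
    - [[2, 4, 1.4, 0]]

```text
clock: 5.38
eef_pos: [0.5387, 1.084, 0.3504]
tool_rot: [0.072, 0.214, 0.926, 0.303]
ft_force: [-0.4, 0.3, 0.4]
opening: 0.0856
finger_force: 0.0
```

Request:
send_rows:
  deltas:
    - [[2, 4, 1.4, 0]]

```text
clock: 5.47
eef_pos: [0.5437, 1.0937, 0.3514]
tool_rot: [0.075, 0.213, 0.921, 0.316]
ft_force: [-0.0, 0.0, 0.4]
opening: 0.0855
finger_force: 0.0
```

```bash
python3 - <<'E'
s=open('kin.py').read()
s=s.replace("h,r0,a,e,b,L=P","h,r0,a,e,b,L,dy=P").replace("[r0,0,h]","[r0,dy,h]").replace(".4,.25]",".4,.25,.02]").replace("[:-6]","[:-7]").replace("[.46800937,.94480416,.34823675])]","[.46800937,.94480416,.34823675]),\n([1.084195234050215,.9885463544725733,.31086378713635626,.012899422400503466,1.3536207574738834,-.03137501790240911],[.5126982536535459,1.0326527387668012,.34694398900641216])]")
open('kin.py','w').write(s+'''
def ik(p,R,P,q0):
    lo=np.array([-2.63,-.94,.31,-1.31,0,-2.55]);hi=np.array([2.63,2.18,2.57,4.45,2.66,2.55])
    def f(q):
        x,A,_=fk(q,P);return np.r_[x-p,.3*Ro.from_matrix(A.T@R).as_rotvec()]
    s=least_squares(f,np.clip(q0,lo+1e-3,hi-1e-3),bounds=(lo,hi));return s.x,np.abs(s.fun).max()
''')
E
python3 - <<'E'
from workcell import readout
from kin import *
o=readout.get_obs(); q=o["joint_pos"];R=quat(o["tool_rot"]);print(o["clock"],q.round(3),o["eef_pos"])
print("tilt,az,mis",tilt(R))
P,r=fit([(q,o["eef_pos"])]);print("fit",P.round(4).tolist(),r)
S=np.array([.5023,.0174]);yaw=-.2489;y0=-74.4
yd=np.array([-np.sin(yaw),np.cos(yaw)])
c,s=np.cos(np.radians(38)),np.sin(np.radians(38))
def G(yg,zg): # grip frame mm -> world m
    y=y0+yg*c-zg*s;z=85+yg*s+zg*c; return np.r_[S+yd*y/1e3,z/1e3]
Rt=Rz(np.pi/2+yaw-tilt(R)[1])@R; print("turn units",np.degrees(np.pi/2+yaw-tilt(R)[1])/5)
for yg,zg in [(13,61),(13,230)]:
  p=G(yg,zg);print(p.round(4))
  for q0 in ([-.5,.3,1.6,0,1.,0],[-.5,.3,1.6,1.5,1.,-1.5],[-.5,.3,1.6,2,1.,2],[-.5,.3,1.6,-1,1.,1]):
    a,e=ik(p,Rt,P,q0);print(a.round(3),round(e,5),fk(a,P)[2].round(3))
E
```

```text
5.4667 [ 1.084  1.02   0.311  0.018  1.149 -0.034] [0.54367622 1.09373237 0.35141278]
tilt,az,mis (np.float64(0.6613455397490787), np.float64(1.1106199542767379), np.float64(0.005245251758310028))
fit [0.2518, 0.0, 0.512, 0.0014, 0.5662, 0.3815, 0.0249] 2.2178364813552065e-06
turn units 2.4210488912248542
[ 0.4772 -0.0812  0.1411]
[-0.682  0.102  2.065  0.61   1.339 -2.265] 0.0 [ 0.42  -0.308  0.442]
[-0.682  0.102  2.065  0.61   1.339 -2.265] 0.0 [ 0.42  -0.308  0.442]
[-1.022  0.272  2.57   1.361  1.08   2.55 ] 0.19653 [ 0.18  -0.246  0.204]
[-0.682  0.102  2.065  0.61   1.339 -2.265] 0.0 [ 0.42  -0.308  0.442]
[ 0.4516 -0.182   0.2742]
[-0.848  0.065  1.841  0.533  1.639 -2.25 ] 0.0 [ 0.394 -0.409  0.575]
[-0.848  0.065  1.841  0.533  1.639 -2.25 ] 0.0 [ 0.394 -0.409  0.575]
[-1.331  0.099  2.396  1.01   1.4    2.55 ] 0.21277 [ 0.117 -0.374  0.309]
[-0.848  0.065  1.841  0.533  1.639 -2.25 ] 0.0 [ 0.394 -0.409  0.575]
```

Request:
send_rows:
  deltas:
    - [[0, -1.2, 0.5, 0.2], [-0.1, -2.4, 1, 0.4], [-0.2, -3.6, 1.5, 0.6], [-0.3, -4.8, 2, 0.8], [-0.4, -6, 2.5, 1], [-0.5, -7.2, 3, 1.2], [-0.6, -8.4, 3.5, 1.4], [-0.7, -9.6, 4, 1.6], [-0.8, -10.8, 4.5, 1.8], [-0.9, -12, 5, 2], [-1, -13.2, 5.2, 2.2], [-1.1, -14.4, 5.2, 2.4]]

```text
clock: 6.47
eef_pos: [0.5113, 0.6609, 0.5166]
tool_rot: [0.045, 0.114, 0.938, 0.326]
ft_force: [0.3, 0.4, 0.7]
opening: 0.0857
finger_force: 0.0
```

Run:
```python
from workcell import readout
from kin import *
o=readout.get_obs(); q=o["joint_pos"];R=quat(o["tool_rot"]);P,_=fit();p=o["eef_pos"]
print(o["clock"],q.round(3),p,tilt(R))
Rt=Rz(np.pi/2-.2489-tilt(R)[1])@R
W=[p,[.47,.2,.5],[.45,-.18,.52],[.4516,-.182,.274],[.4772,-.0812,.1411]]
for A,B in zip(W,W[1:]):
  for t in (.33,.67,1):
    x=(1-t)*np.array(A)+t*np.array(B);a,e=ik(x,Rt,P,q);print(x.round(3),a.round(2),round(e,4),"dq",np.abs(a-q).max().round(2),"wrist",fk(a,P)[2].round(2));q=a
```

```text
6.4667 [ 0.724  0.118  1.352  0.394  1.121 -0.677] [0.51130379 0.66087046 0.51657947] (np.float64(0.6699438829131439), np.float64(1.3135894342770171), np.float64(0.015086068418607707))
[0.498 0.509 0.511] [ 0.52 -0.09  1.57  0.5   1.2  -0.89] 0.0 dq 0.22 wrist [0.44 0.28 0.81]
[0.484 0.352 0.505] [ 0.22 -0.24  1.71  0.6   1.37 -1.15] 0.0 dq 0.29 wrist [0.43 0.12 0.8 ]
[0.47 0.2  0.5 ] [-0.13 -0.3   1.77  0.66  1.58 -1.43] 0.0 dq 0.36 wrist [ 0.41 -0.03  0.8 ]
[0.463 0.075 0.507] [-0.42 -0.26  1.72  0.67  1.76 -1.66] 0.0 dq 0.29 wrist [ 0.41 -0.15  0.81]
[ 0.457 -0.055  0.513] [-0.67 -0.15  1.62  0.64  1.91 -1.86] 0.0 dq 0.25 wrist [ 0.4  -0.28  0.81]
[ 0.45 -0.18  0.52] [-0.85  0.01  1.47  0.6   2.01 -2.02] 0.0 dq 0.18 wrist [ 0.39 -0.41  0.82]
[ 0.451 -0.181  0.439] [-0.85  0.    1.61  0.57  1.89 -2.11] 0.0 dq 0.15 wrist [ 0.39 -0.41  0.74]
[ 0.451 -0.181  0.355] [-0.85  0.02  1.74  0.55  1.77 -2.19] 0.0 dq 0.13 wrist [ 0.39 -0.41  0.65]
[ 0.452 -0.182  0.274] [-0.85  0.07  1.84  0.54  1.64 -2.26] 0.0 dq 0.13 wrist [ 0.39 -0.41  0.57]
[ 0.46  -0.149  0.23 ] [-0.8   0.07  1.92  0.56  1.55 -2.27] 0.0 dq 0.1 wrist [ 0.4  -0.38  0.53]
[ 0.469 -0.114  0.185] [-0.74  0.08  2.    0.58  1.44 -2.27] 0.0 dq 0.1 wrist [ 0.41 -0.34  0.48]
[ 0.477 -0.081  0.141] [-0.69  0.11  2.06  0.62  1.34 -2.28] 0.0 dq 0.1 wrist [ 0.42 -0.31  0.44]
```

Request:
send_rows:
  deltas:
    - [[-0.1, -1.3, 0, 0], [-0.2, -2.6, 0, 0], [-0.3, -3.9, 0, 0], [-0.4, -5.2, 0, 0], [-0.5, -6.5, 0, 0], [-0.6, -7.8, 0, 0], [-0.8, -9.1, 0, 0], [-0.9, -10.4, 0, 0], [-1, -11.7, 0, 0], [-1.1, -13, 0, 0], [-1.3, -14.2, 0, 0], [-1.4, -15.4, 0, 0]]

```text
clock: 7.47
eef_pos: [0.4686, 0.1975, 0.512]
tool_rot: [0.045, 0.114, 0.939, 0.322]
ft_force: [0.8, 0.2, 0.4]
opening: 0.0851
finger_force: 0.0
```

Request:
send_rows:
  deltas:
    - [[-0.1, -1.3, 0, 0], [-0.1, -2.5, 0, 0], [-0.2, -3.7, 0, 0], [-0.2, -4.9, 0, 0], [-0.3, -6.1, 0, 0], [-0.4, -7.3, 0, 0], [-0.4, -8.5, 0, 0], [-0.5, -9.7, 0, 0], [-0.5, -10.9, 0, 0], [-0.6, -12, 0, 0], [-0.6, -12.7, 0, 0], [-0.6, -12.7, 0, 0]]

```text
clock: 8.47
eef_pos: [0.4515, -0.1867, 0.5087]
tool_rot: [0.043, 0.118, 0.939, 0.32]
ft_force: [0.1, 0.6, -0.6]
opening: 0.0856
finger_force: 0.0
```

Run:
```python
from workcell import readout
from kin import *
o=readout.get_obs(); R=quat(o["tool_rot"]);p=o["eef_pos"]
print(o["clock"],o["joint_pos"].round(3),p,tilt(R)); print("to pre",(np.array([.4516,-.182,.274])-p)/.03,"to end",(np.array([.4772,-.0812,.1411])-p)/.03,"turn",np.degrees(np.pi/2-.2489-tilt(R)[1])/5)
```

```text
8.4667 [-0.854  0.008  1.478  0.587  1.993 -2.022] [ 0.45145343 -0.18671212  0.50870119] (np.float64(0.6576657680619866), np.float64(1.3132996615372445), np.float64(0.008367684223305322))
to pre [ 4.88558324e-03  1.57070518e-01 -7.82337297e+00] to end [  0.85821892   3.51707052 -12.25337297] turn 0.09851052743004224
```

Request:
send_rows:
  deltas:
    - [[0, 0, -1.2, 0.1], [0, 0, -2.4, 0.1], [0, 0, -3.6, 0.1], [0, 0.1, -4.8, 0.1], [0, 0.1, -6, 0.1], [0, 0.1, -7.2, 0.1], [0, 0.1, -7.8, 0.1], [0, 0.1, -7.8, 0.1]]

```text
clock: 9.13
eef_pos: [0.4497, -0.1776, 0.2711]
tool_rot: [0.038, 0.112, 0.939, 0.323]
ft_force: [-0.0, -0.2, 0.3]
opening: 0.0852
finger_force: 0.0
```

Run:
```python
from workcell import readout,imaging
from kin import *
import cv2
o=readout.get_obs(); R=quat(o["tool_rot"]);p=o["eef_pos"];print(o["clock"],p,tilt(R))
for c in ["wrist","scene","top"]:
    im=imaging.grab_frame(c); cv2.imwrite(f"pics/pre_{c}.png",im[:,:,::-1])
    for t in ["grip","grip_mid","lever_mid","nozzle"]:
        r=imaging.tip_of(c,t); print(c,t,[(np.round(d["at"],4).tolist(),round(d["conf"],2)) for d in r[:2]], [ (R.T@(np.array(d["at"])-p)*1e3).round(1).tolist() for d in r[:1]])
```

```text
9.1333 [ 0.44968405 -0.17759232  0.27113235] (np.float64(0.6626369774039748), np.float64(1.3353125423793701), np.float64(-0.0020419831840735063))
wrist grip [([0.4862, -0.0571, 0.0847], 0.75), ([0.7061, 0.0891, -0.0032], 0.29)] [[-7.4, -15.6, 224.3]]
wrist grip_mid [([0.4681, -0.1028, 0.1463], 0.85)] [[-0.5, -16.1, 145.8]]
wrist lever_mid [([0.4777, -0.0713, 0.1685], 0.85), ([0.7061, 0.0905, -0.0011], 0.23)] [[-2.4, 23.5, 148.5]]
wrist nozzle [([0.5077, 0.0446, 0.0849], 0.81), ([0.4804, -0.072, 0.1665], 0.27)] [[-4.4, 66.4, 288.1]]
scene grip [([0.4822, -0.0503, 0.0859], 0.63)] [[-1.9, -10.4, 226.8]]
scene grip_mid [([0.4696, -0.0978, 0.1481], 0.87)] [[-0.8, -10.9, 147.6]]
scene lever_mid [([0.4753, -0.0745, 0.1681], 0.59)] [[-0.8, 20.4, 146.6]]
scene nozzle [([0.5095, 0.0444, 0.0862], 0.63)] [[-6.2, 67.4, 287.2]]
top grip [([0.4807, -0.0576, 0.0855], 0.55)] [[-2.2, -16.5, 222.6]]
top grip_mid [([0.4703, -0.1037, 0.1512], 0.58), ([0.51, 0.0443, 0.0849], 0.23)] [[-2.8, -13.3, 141.7]]
top lever_mid [([0.4765, -0.0766, 0.1717], 0.82)] [[-2.5, 21.2, 142.7]]
top nozzle [([0.5082, 0.0449, 0.0826], 0.69)] [[-4.9, 65.4, 290.1]]
```

View pics/pre_wrist.png

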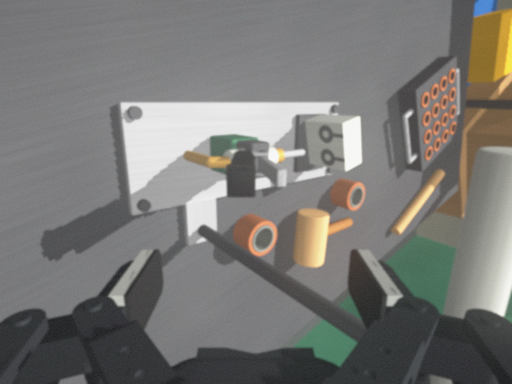

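The wrist view shows the grip end-on at (240,170), midway between the open fingers (columns 140 and 370). The mould stands at (330,140) with the lamp at the right edge, clear of the approach. Now sliding in along the grip.

Request:
send_rows:
  deltas:
    - [[0.1, 0.4, -0.5, -0.1], [0.2, 0.8, -1.1, -0.15], [0.3, 1.2, -1.6, -0.15], [0.4, 1.6, -2.1, -0.15], [0.5, 2, -2.7, -0.15], [0.6, 2.4, -3.2, -0.15], [0.7, 2.7, -3.6, -0.15], [0.8, 3, -4, -0.15], [0.85, 3.2, -4.25, -0.15], [0.85, 3.2, -4.25, -0.15]]

```text
clock: 10.72
eef_pos: [0.4747, -0.0809, 0.1447]
tool_rot: [0.04, 0.118, 0.938, 0.323]
ft_force: [-0.3, 0.3, 0.5]
opening: 0.0851
finger_force: 0.0
```

Run:
```python
from workcell import readout,imaging
from kin import *
import cv2
o=readout.get_obs(); R=quat(o["tool_rot"]);p=o["eef_pos"];print(o["clock"],p,tilt(R),o["ft_force"])
ims=[]
for c in ["wrist","scene"]:
    im=imaging.grab_frame(c); ims.append(im if c=="wrist" else cv2.resize(im[150:310,100:313],(512,384)))
    for t in ["grip_mid","lever_mid","nozzle","mould"]:
        r=imaging.tip_of(c,t); print(c,t,[(np.round(d["at"],4).tolist(),round(d["conf"],2)) for d in r[:1]], [ (R.T@(np.array(d["at"])-p)*1e3).round(1).tolist() for d in r[:1]])
cv2.imwrite("pics/in.png",cv2.resize(np.hstack(ims),(800,300))[:,:,::-1])
```

```text
10.7167 [ 0.47470178 -0.08086238  0.14466368] (np.float64(0.6624604038610954), np.float64(1.321514212601353), np.float64(-0.000511484253854144)) [-0.29549391  0.30051665  0.52497929]
wrist grip_mid [] []
wrist lever_mid [([0.4802, -0.0703, 0.1671], 0.83)] [[-2.7, 22.9, -10.6]]
wrist nozzle [([0.5081, 0.0469, 0.0853], 0.7)] [[-0.8, 67.6, 128.0]]
wrist mould [([0.5279, 0.1426, 0.021], 0.73)] [[3.6, 105.0, 238.8]]
scene grip_mid [([0.4711, -0.0963, 0.1464], 0.81)] [[-0.3, -11.4, -11.1]]
scene lever_mid [([0.4776, -0.0727, 0.1717], 0.47)] [[-0.8, 23.4, -16.0]]
scene nozzle [([0.5085, 0.0458, 0.0872], 0.84)] [[-1.5, 68.0, 125.9]]
scene mould [([0.5269, 0.1386, 0.0197], 0.78)] [[3.6, 101.0, 237.3]]
```

View pics/in.png

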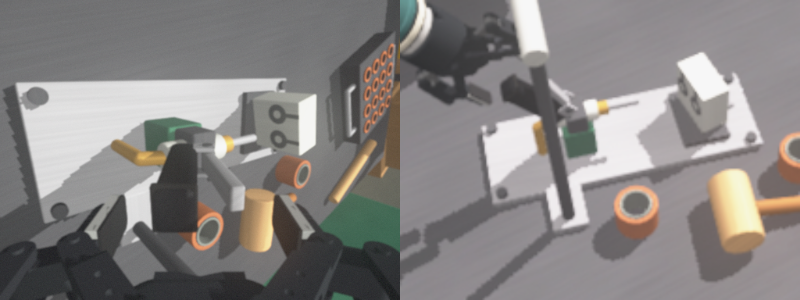

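Request:
send_rows:
  deltas:
    - [[0, -0.15, -0.15, 0], [-0.05, -0.2, -0.15, 0], [-0.05, -0.2, -0.15, 0]]

```text
clock: 11.47
eef_pos: [0.4741, -0.089, 0.1414]
tool_rot: [0.042, 0.118, 0.938, 0.322]
ft_force: [-1.1, -0.1, -0.5]
opening: 0.0856
finger_force: 0.0
```

Request:
send_rows:
  deltas:
    - [[0, 0, 0, 0], [0, 0, 0, 0], [0, 0, 0, 0], [0, 0, 0, 0], [0, 0, 0, 0], [0, 0, 0, 0]]
  grip: 1

```text
clock: 11.97
eef_pos: [0.4728, -0.0955, 0.1382]
tool_rot: [0.042, 0.118, 0.941, 0.314]
ft_force: [-8.7, -21.9, -8.0]
opening: 0.024
finger_force: 60.9
```

Run:
```python
from workcell import readout
from kin import *
o=readout.get_obs(); R=quat(o["tool_rot"]);print(o["clock"],o["opening"],o["finger_force"],"tool-frame force",(R.T@o["ft_force"]).round(1),"torque",(R.T@o["wrist_torque"]).round(2))
```

```text
11.9667 0.024019571043566036 60.92034995555878 tool-frame force [  3.  -23.5  -7.7] torque [4.16 0.49 0.03]
```

Run:
```python
from workcell import readout,imaging
from kin import *
import cv2
o=readout.get_obs(); R=quat(o["tool_rot"]);p=o["eef_pos"];print(o["clock"],p,tilt(R))
ims=[]
for c in ["wrist","top"]:
    im=imaging.grab_frame(c); ims.append(im if c=="wrist" else cv2.resize(im[180:300,270:430],(512,384)))
    for t in ["grip_mid","lever_mid","nozzle"]:
        r=imaging.tip_of(c,t); print(c,t,[(np.round(d["at"],4).tolist(),round(d["conf"],2)) for d in r[:1]], [ (R.T@(np.array(d["at"])-p)*1e3).round(1).tolist() for d in r[:1]])
cv2.imwrite("pics/cl.png",cv2.resize(np.hstack(ims),(800,300))[:,:,::-1])
```

```text
11.9667 [ 0.47279365 -0.09548465  0.13817591] (np.float64(0.6442089970416441), np.float64(1.3141416460691162), np.float64(0.007010516415791655))
wrist grip_mid [([0.4674, -0.1009, 0.1476], 0.92)] [[3.8, 0.4, -11.5]]
wrist lever_mid [([0.4784, -0.072, 0.1656], 0.81)] [[0.3, 35.8, -7.4]]
wrist nozzle [([0.5067, 0.0454, 0.0862], 0.76)] [[2.4, 84.6, 128.6]]
top grip_mid [([0.4696, -0.1011, 0.1484], 0.67)] [[1.7, 1.2, -11.9]]
top lever_mid [([0.4766, -0.0774, 0.168], 0.54)] [[0.7, 32.7, -12.8]]
top nozzle [([0.5088, 0.0427, 0.0835], 0.68)] [[-0.3, 81.3, 129.5]]
```

View pics/cl.png

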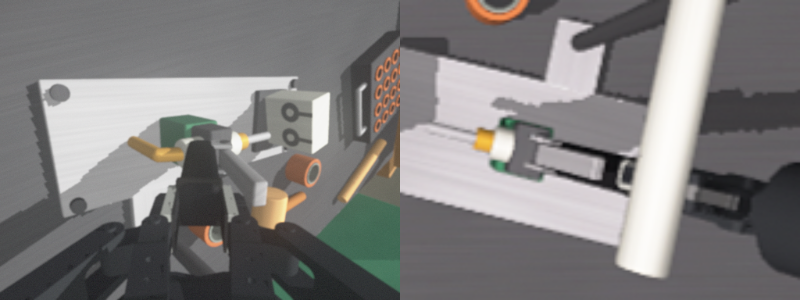

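Run:
```python
from workcell import readout,imaging
from kin import *
import cv2
im=imaging.grab_frame("wrist")
K=imaging.get_calibration("wrist");T=np.linalg.inv(K["world_from_camera"])
def px(p):
    c=T@np.r_[p,1];return K["cx"]+K["fx"]*c[0]/-c[2],K["cy"]-K["fy"]*c[1]/-c[2]
o=readout.get_obs();p=o["eef_pos"];R=quat(o["tool_rot"])
for n,t in [("tcp",[0,0,0]),("tipR",[0,12,0]),("tipL",[0,-12,0]),("graspR",[0,12,-19])]: print(n,np.round(px(p+R@np.array(t)/1e3)))
C=imaging.get_calibration("wrist")["world_from_camera"]; print("cam in tool",(R.T@(np.array(C)[:3,3]-p)*1e3).round())
v=cv2.resize(im[150:370,160:400],(785,600),interpolation=cv2.INTER_CUBIC)
cv2.imwrite("pics/z.png",v[:,:,::-1])
```

```text
tcp [256. 224.]
tipR [276. 224.]
tipL [236. 224.]
graspR [278. 238.]
cam in tool [  74.   -1. -177.]
```

View pics/z.png

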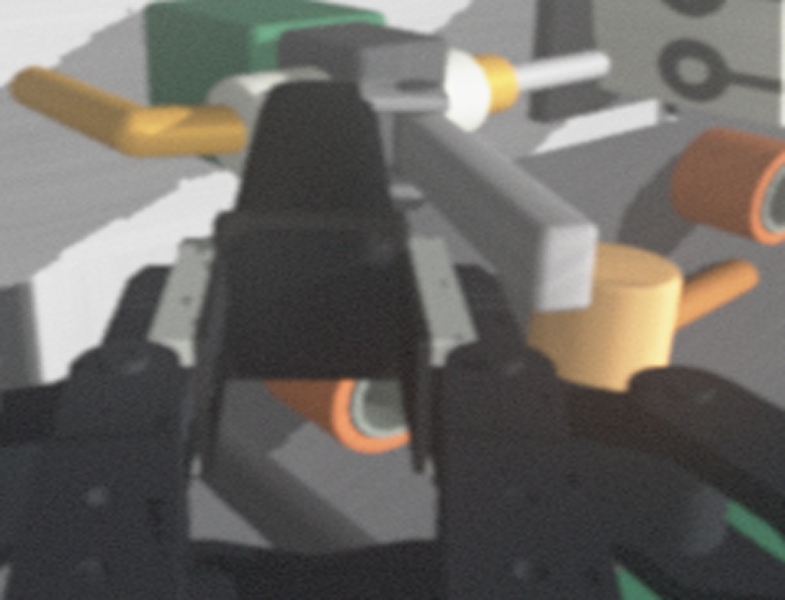

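The picture shows the upper finger between grip and lever: it sits at (430,300) in the crop, with the lever's end free at (565,265). I'll back out nearly closed, open beyond the free end, and go in deeper.

Request:
send_rows:
  deltas:
    - [[-0.05, -0.2, -0.15, 0], [-0.05, -0.2, -0.15, 0]]

```text
clock: 12.58
eef_pos: [0.4728, -0.0952, 0.1384]
tool_rot: [0.042, 0.118, 0.938, 0.322]
ft_force: [-4.5, 0.2, 7.6]
opening: 0.024
finger_force: 61.3
```

Request:
send_rows:
  deltas:
    - [[0, 0, 0, 0], [0, 0, 0, 0], [-0.1, -0.3, 0.4, 0], [-0.2, -0.7, 0.9, 0], [-0.3, -1.1, 1.4, 0], [-0.35, -1.3, 1.7, 0], [-0.35, -1.3, 1.7, 0]]
  grip: 0.33

```text
clock: 13.17
eef_pos: [0.4638, -0.1354, 0.1902]
tool_rot: [0.044, 0.118, 0.939, 0.321]
ft_force: [0.6, 0.4, 0.8]
opening: 0.0289
finger_force: 0.0
```

Request:
send_rows:
  deltas:
    - [[0, 0, 0, 0], [0, 0, 0, 0], [0, 0, 0, 0]]
  grip: -1

```text
clock: 13.42
eef_pos: [0.4619, -0.1326, 0.1873]
tool_rot: [0.041, 0.118, 0.938, 0.322]
ft_force: [0.3, 0.6, 0.1]
opening: 0.0639
finger_force: 0.0
```

```bash
cat > st.py <<'E'
from workcell import readout
from kin import *
S=np.array([.5018,.0176]);yaw=-.2489;yd=np.array([-np.sin(yaw),np.cos(yaw)]);xd=np.array([np.cos(yaw),np.sin(yaw)])
gm=np.array([.4702,-.1016,.1480]);t=np.radians(38);g=np.r_[-np.sin(t)*yd,np.cos(t)];yg=np.r_[np.cos(t)*yd,np.sin(t)];xg=np.r_[xd,0]
def G(y,z,x=0): return gm+(y*yg+(z-80)*g+x*xg)/1e3
def show():
    o=readout.get_obs();p=o["eef_pos"];R=quat(o["tool_rot"]);d=(p-gm)*1e3
    print("t",o["clock"],"xyz_g",round(d@xg,1),round(d@yg,1),round(d@g+80,1),"open",round(o["opening"]*1e3,1),"ff",round(o["finger_force"],1),"F_tool",(R.T@o["ft_force"]).round(1),"tilt",np.round(tilt(R),4))
    return o,p,R
E
python3 - <<'E'
from st import *
o,p,R=show()
from workcell import imaging
for c in ["wrist","top","scene"]:
    imaging.grab_frame(c)
    for n in ["grip_mid","lever_mid"]:
        r=imaging.tip_of(c,n)
        if r: d=(np.array(r[0]["at"])-gm)*1e3;print(c,n,round(r[0]["conf"],2),"rel gm x,y,z_g",(d@xg).round(1),(d@yg).round(1),(d@g+80).round(1))
for a in [(13,54),(8,54)]: print(a,((G(*a)-p)/.03).round(2))
E
```

```text
t 13.4167 xyz_g -0.4 -1.1 130.7 open 63.9 ff 0.0 F_tool [-0.1  0.5  0.3] tilt [0.662  1.3187 0.0021]
wrist grip_mid 0.92 rel gm x,y,z_g -3.7 -3.5 80.3
wrist lever_mid 0.9 rel gm x,y,z_g 1.0 38.2 76.2
top lever_mid 0.7 rel gm x,y,z_g -2.0 36.5 80.9
scene grip_mid 0.93 rel gm x,y,z_g -0.2 1.0 74.7
scene lever_mid 0.44 rel gm x,y,z_g 0.8 37.9 78.7
(13, 54) [ 0.49  1.88 -1.73]
(8, 54) [ 0.46  1.75 -1.83]
```

Request:
send_rows:
  deltas:
    - [[0.05, 0.3, 0.3, 0], [0.1, 0.4, 0.3, 0], [0.1, 0.4, 0.3, 0], [0.2, 0.8, -0.2, 0], [0.3, 1.2, -0.8, 0], [0.4, 1.6, -1.3, 0], [0.5, 1.9, -1.75, 0], [0.5, 1.9, -1.75, 0], [0.5, 1.9, -1.75, 0]]

```text
clock: 14.62
eef_pos: [0.4769, -0.0759, 0.1355]
tool_rot: [0.041, 0.118, 0.938, 0.322]
ft_force: [0.8, 0.4, -0.9]
opening: 0.0855
finger_force: 0.0
```

Request:
send_rows:
  deltas:
    - [[0, -0.15, -0.1, 0], [0, -0.15, -0.1, 0], [0, -0.15, -0.1, 0], [0, -0.15, -0.1, 0]]
  grip: -0.3

```text
clock: 14.95
eef_pos: [0.479, -0.0825, 0.1386]
tool_rot: [0.044, 0.116, 0.938, 0.323]
ft_force: [-9.2, -4.1, 22.3]
opening: 0.0556
finger_force: 11.2
```

Run:
```python
from st import *
from workcell import imaging
import cv2
o,p,R=show()
ims=[]
for c in ["wrist","top","scene"]:
    im=imaging.grab_frame(c); ims.append(im)
    for n in ["grip_mid","lever_mid"]:
        r=imaging.tip_of(c,n)
        if r: d=(np.array(r[0]["at"])-gm)*1e3;print(c,n,round(r[0]["conf"],2),"x,y,z_g",(d@xg).round(1),(d@yg).round(1),(d@g+80).round(1))
v=np.hstack([cv2.resize(ims[0][120:350,140:420],(487,400)),cv2.resize(ims[1][200:290,300:370],(311,400))]);cv2.imwrite("pics/half.png",v[:,:,::-1])
```

```text
t 14.95 xyz_g 3.8 10.6 59.9 open 55.6 ff 11.2 F_tool [  7.7   8.8 -21.5] tilt [0.6641 1.3117 0.0125]
wrist grip_mid 0.77 x,y,z_g -1.0 -4.1 79.2
wrist lever_mid 0.58 x,y,z_g -2.2 32.1 76.1
top grip_mid 0.85 x,y,z_g 0.2 0.4 82.2
top lever_mid 0.75 x,y,z_g 1.3 30.8 79.5
scene grip_mid 0.89 x,y,z_g 0.3 0.2 76.8
scene lever_mid 0.41 x,y,z_g 0.3 34.9 79.5
```

View pics/half.png

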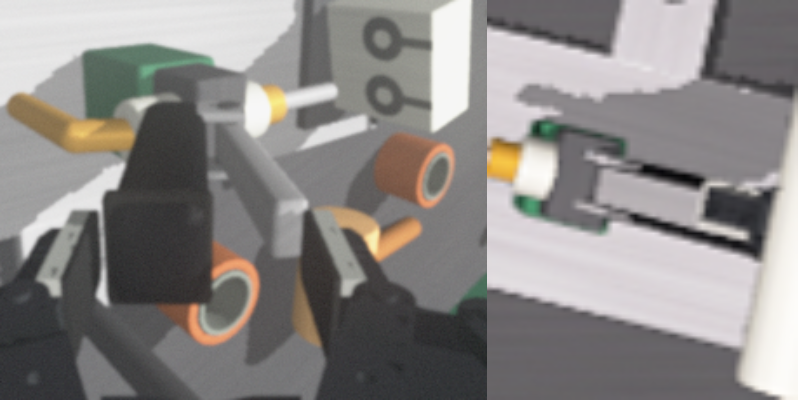

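Request:
send_rows:
  deltas:
    - [[0, 0, 0, 0], [0, 0, 0, 0], [0, 0, 0, 0]]

```text
clock: 15.65
eef_pos: [0.479, -0.0825, 0.1386]
tool_rot: [0.044, 0.116, 0.938, 0.323]
ft_force: [-9.6, -3.8, 21.1]
opening: 0.0557
finger_force: 10.9
```

```bash
python3 -c "
from st import *
o,p,R=show();print(p,o['ft_force'],(R.T@o['wrist_torque']).round(2))"
```

```text
t 15.65 xyz_g 3.8 10.5 59.9 open 55.7 ff 10.9 F_tool [  8.2   8.3 -20.4] tilt [0.6637 1.3111 0.0129]
[ 0.47895347 -0.0825165   0.13860505] [-9.55435876 -3.75619064 21.10344627] [-1.71  1.35 -0.22]
```

Request:
send_rows:
  deltas:
    - [[-0.05, -0.15, 0.1, 0], [-0.05, -0.15, 0.1, 0], [-0.05, -0.15, 0.1, 0]]

```text
clock: 15.9
eef_pos: [0.4768, -0.0871, 0.1366]
tool_rot: [0.043, 0.118, 0.939, 0.321]
ft_force: [-0.1, -3.1, 3.4]
opening: 0.0558
finger_force: 2.9
```

```bash
python3 -c "
from st import *
o,p,R=show()"
```

```text
t 15.9 xyz_g 2.8 5.3 61.4 open 55.8 ff 2.9 F_tool [-0.7 -0.3 -4.6] tilt [0.6596 1.3111 0.009 ]
```

Request:
send_rows:
  deltas:
    - [[0, 0, 0, 0], [0, 0, 0, 0], [0, 0, 0, 0]]
  grip: -0.1

```text
clock: 16.15
eef_pos: [0.4774, -0.0864, 0.1391]
tool_rot: [0.044, 0.117, 0.938, 0.322]
ft_force: [-5.0, -4.4, 16.5]
opening: 0.0471
finger_force: 7.9
```

Run:
```python
from st import *
from workcell import imaging
o,p,R=show()
for c in ["wrist","top"]:
    imaging.grab_frame(c)
    r=imaging.tip_of(c,"lever_mid")
    if r: d=(np.array(r[0]["at"])-gm)*1e3;print(c,round(r[0]["conf"],2),"x,y,z_g",(d@xg).round(1),(d@yg).round(1),(d@g+80).round(1))
```

```text
t 16.15 xyz_g 3.3 7.5 62.8 open 47.1 ff 7.9 F_tool [  3.7   5.8 -16.5] tilt [0.6628 1.3116 0.0106]
wrist 0.81 x,y,z_g 0.3 34.5 75.8
top 0.62 x,y,z_g 2.2 33.9 80.2
```

Request:
send_rows:
  deltas:
    - [[-0.03, -0.12, 0.16, 0], [-0.03, -0.12, 0.16, 0]]

```text
clock: 16.52
eef_pos: [0.4756, -0.0902, 0.1412]
tool_rot: [0.043, 0.118, 0.939, 0.321]
ft_force: [-0.3, 0.4, 0.1]
opening: 0.0472
finger_force: 0.0
```

```bash
python3 -c "
from st import *
o,p,R=show();print((R.T@o['wrist_torque']).round(2))"
```

```text
t 16.5167 xyz_g 2.4 5.6 67.0 open 47.2 ff 0.0 F_tool [0.4 0.3 0.1] tilt [0.6599 1.3132 0.0076]
[0.27 0.03 0.02]
```

Request:
send_rows:
  deltas:
    - [[-0.02, -0.06, 0.08, 0], [-0.02, -0.06, 0.08, 0], [-0.02, -0.06, 0.08, 0]]
  grip: 0.05

```text
clock: 16.77
eef_pos: [0.4742, -0.0909, 0.1425]
tool_rot: [0.042, 0.118, 0.938, 0.322]
ft_force: [-0.6, -0.2, -0.2]
opening: 0.0405
finger_force: 0.0
```

Run:
```python
from st import *
from workcell import imaging
import cv2
o,p,R=show();print((R.T@o['wrist_torque']).round(2))
for c in ["top","wrist"]:
    im=imaging.grab_frame(c)
    r=imaging.tip_of(c,"lever_mid")
    if r: d=(np.array(r[0]["at"])-gm)*1e3;print(c,round(r[0]["conf"],2),"x,y,z_g",(d@xg).round(1),(d@yg).round(1),(d@g+80).round(1))
cv2.imwrite("pics/w3.png",cv2.resize(im[120:350,140:420],(730,600),interpolation=cv2.INTER_CUBIC)[:,:,::-1])
```

```text
t 16.7667 xyz_g 1.2 5.6 68.7 open 40.5 ff 0.0 F_tool [ 0.5 -0.3 -0.1] tilt [0.6611 1.3167 0.0038]
[0.34 0.   0.  ]
top 0.5 x,y,z_g -2.4 33.9 77.3
wrist 0.69 x,y,z_g -1.6 36.6 73.7
```

View pics/w3.png

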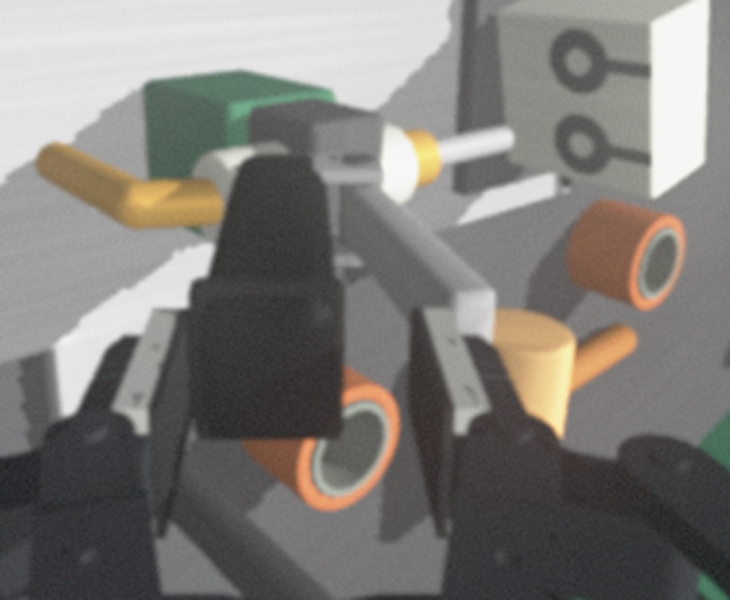

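Run:
```python
from st import *
from workcell import imaging
import cv2
o,p,R=show()
def proj(K):
    T=np.linalg.inv(np.array(K["world_from_camera"]))
    def px(w):
        c=T@np.r_[w,1];return np.array([K["cx"]+K["fx"]*c[0]/-c[2],K["cy"]-K["fy"]*c[1]/-c[2]])
    return px
K=imaging.get_calibration("wrist");im=imaging.grab_frame("wrist").copy();px=proj(K);print(K.keys(),K["fx"])
k=4;x0,y0=190,180;v=cv2.resize(im[y0:y0+145,x0:x0+195],None,fx=k,fy=k,interpolation=cv2.INTER_CUBIC)
def dot(w,col,tag):
    u=(px(w)-[x0,y0]+.5)*k;u=tuple(int(i) for i in u);cv2.circle(v,u,4,col,-1);cv2.putText(v,tag,(u[0]+4,u[1]),0,.4,col,1)
for x in (-15,15):
    for y in (-13,13): dot(G(y,115,x),(255,0,0),"")
for a,col in ((0.22,(255,255,0)),(0.,(0,255,255))):
    for x in (-9,9):
        for t in (-5,5): dot(G(22+80*np.sin(a)+t*np.cos(a)-.5,20+80*np.cos(a)-t*np.sin(a),x),col,"")
h=o["opening"]*500
for z in (0,-10,-20,-30,-40):
    for s in (-1,1): dot(p+R@np.array([11,s*h,z])/1e3,(0,255,0),str(-z))
    dot(p+R@np.array([-11,h,z])/1e3,(255,0,255),str(-z))
cv2.imwrite("pics/ov.png",v[:,:,::-1])
```

```text
t 16.9667 xyz_g 1.3 5.8 68.7 open 40.7 ff 0.0 F_tool [-0.1  0.2  0.1] tilt [0.6612 1.3168 0.004 ]
dict_keys(['fx', 'fy', 'cx', 'cy', 'world_from_camera']) 318.5605576334169
```

View pics/ov.png

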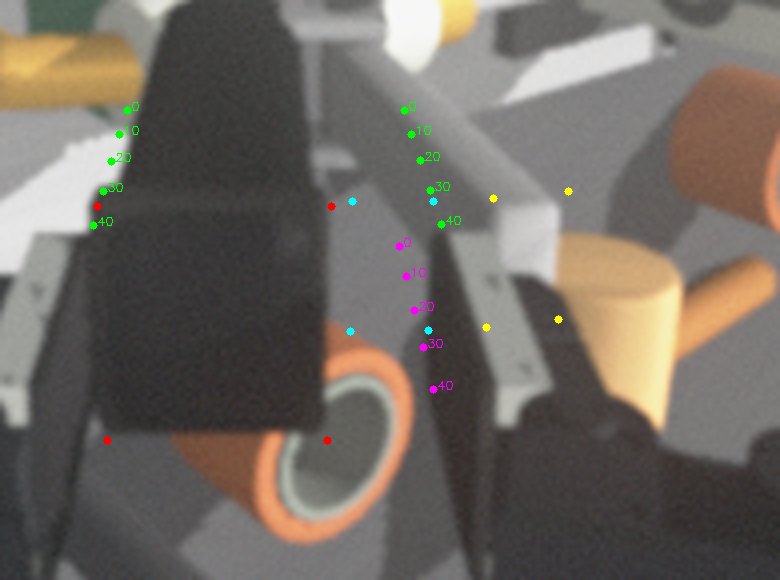

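The overlay settles it. The grip (red) and released lever (yellow) predictions land on the image, but the real fingertips sit at about tool z = -40 mm, at (430,235). The pads had only reached the lever's end, so I need to go about 35 mm deeper.

Request:
send_rows:
  deltas:
    - [[-0.1, -0.25, 0.7, 0.05], [-0.1, -0.25, 0.7, 0.05], [-0.1, -0.25, 0.7, 0.05], [-0.1, -0.25, 0.7, 0.05], [-0.05, 0, 0.4, 0.05], [0, 0.2, 0.1, 0.05], [0.1, 0.45, -0.2, 0.05], [0.15, 0.65, -0.5, 0.05], [0.15, 0.65, -0.5, 0.05], [0.15, 0.65, -0.5, 0.05]]
  grip: -1

```text
clock: 17.85
eef_pos: [0.4781, -0.0701, 0.1268]
tool_rot: [0.04, 0.116, 0.939, 0.323]
ft_force: [0.5, -0.5, 0.6]
opening: 0.0853
finger_force: 0.0
```

Request:
send_rows:
  deltas:
    - [[0.02, 0.1, -0.13, 0], [0.05, 0.2, -0.26, 0], [0.08, 0.3, -0.4, 0], [0.08, 0.3, -0.4, 0]]

```text
clock: 18.18
eef_pos: [0.481, -0.0619, 0.1153]
tool_rot: [0.041, 0.116, 0.939, 0.322]
ft_force: [-0.6, -0.3, 0.3]
opening: 0.0856
finger_force: 0.0
```

```bash
python3 -c "
from st import *
o,p,R=show()"
```

```text
t 18.1833 xyz_g 0.7 12.3 28.9 open 85.6 ff 0.0 F_tool [ 0.5 -0.2 -0.5] tilt [0.6612 1.3217 0.0035]
```

Request:
send_rows:
  deltas:
    - [[-0.03, -0.12, -0.1, 0], [-0.03, -0.12, -0.1, 0], [-0.03, -0.12, -0.1, 0], [-0.03, -0.12, -0.1, 0]]
  grip: -0.2

```text
clock: 18.52
eef_pos: [0.4813, -0.0659, 0.1146]
tool_rot: [0.042, 0.116, 0.938, 0.323]
ft_force: [0.1, 1.6, 6.1]
opening: 0.0514
finger_force: 2.6
```

```bash
python3 -c "
from st import *
o,p,R=show()"
```

```text
t 18.5167 xyz_g 1.9 8.8 30.7 open 51.4 ff 2.6 F_tool [ 0.3  5.  -3.8] tilt [0.6632 1.3183 0.0071]
```

Request:
send_rows:
  deltas:
    - [[0, 0, 0, 0], [0, 0, 0, 0], [0, 0, 0, 0], [0, 0, 0, 0], [0, 0, 0, 0]]
  grip: 1

```text
clock: 18.93
eef_pos: [0.4808, -0.0688, 0.1135]
tool_rot: [0.042, 0.116, 0.939, 0.32]
ft_force: [-5.0, -10.9, 3.9]
opening: 0.0383
finger_force: 61.3
```

Run:
```python
from st import *
from workcell import imaging
o,p,R=show()
for c in ["top","wrist","scene"]:
    imaging.grab_frame(c)
    r=imaging.tip_of(c,"lever_mid")
    if r: d=(np.array(r[0]["at"])-gm)*1e3;print(c,round(r[0]["conf"],2),"x,y,z_g",(d@xg).round(1),(d@yg).round(1),(d@g+80).round(1))
```

```text
t 18.9333 xyz_g 2.2 5.8 31.6 open 38.3 ff 61.3 F_tool [  2.1  -6.9 -10.3] tilt [0.6579 1.3164 0.0078]
top 0.55 x,y,z_g -4.6 22.2 82.2
wrist 0.61 x,y,z_g 1.3 21.0 77.8
scene 0.64 x,y,z_g 1.3 23.5 82.2
```

Pinched: opening 38 mm and lever_mid at y ≈ 22 mm, so the lever is fully in. I'll hold, release, and back out along the grip.

Request:
send_rows:
  deltas:
    - [[0, 0, 0, 0], [0, 0, 0, 0], [0, 0, 0, 0], [0, 0, 0, 0], [0, 0, 0, 0], [0, 0, 0, 0], [0, 0, 0, 0], [0, 0, 0, 0]]

```text
clock: 19.9
eef_pos: [0.4808, -0.0688, 0.1135]
tool_rot: [0.042, 0.116, 0.939, 0.32]
ft_force: [-4.9, -9.4, 2.5]
opening: 0.038
finger_force: 61.3
```

Request:
send_rows:
  deltas:
    - [[0, 0.05, 0.05, 0], [0.04, 0.15, 0.12, 0], [0.04, 0.15, 0.12, 0], [0.04, 0.15, 0.12, 0], [0.04, 0.15, 0.12, 0], [0.04, 0.15, 0.12, 0], [0.04, 0.15, 0.12, 0]]
  grip: -1

```text
clock: 20.48
eef_pos: [0.4816, -0.0617, 0.1165]
tool_rot: [0.041, 0.116, 0.939, 0.322]
ft_force: [0.4, 0.6, 0.1]
opening: 0.0855
finger_force: 0.0
```

Run:
```python
from st import *
from workcell import imaging
o,p,R=show()
for c in ["top","wrist"]:
    imaging.grab_frame(c)
    r=imaging.tip_of(c,"lever_mid")
    if r: d=(np.array(r[0]["at"])-gm)*1e3;print(c,round(r[0]["conf"],2),"x,y,z_g",(d@xg).round(1),(d@yg).round(1),(d@g+80).round(1))
```

```text
t 20.4833 xyz_g 1.3 13.3 29.7 open 85.5 ff 0.0 F_tool [-0.2  0.6  0.3] tilt [0.6606 1.3202 0.0052]
top 0.57 x,y,z_g 145.6 3.3 -109.9
wrist 0.9 x,y,z_g 0.6 34.3 75.7
```

Request:
send_rows:
  deltas:
    - [[-0.15, -0.6, 0.8, 0], [-0.3, -1.2, 1.6, 0], [-0.45, -1.8, 2.4, 0], [-0.6, -2.4, 3.2, 0], [-0.75, -3, 4, 0], [-0.75, -3, 5, 0], [-0.75, -3, 6.2, 0], [-0.75, -3, 7.4, 0], [-0.75, -3, 8.6, 0], [-0.75, -3, 9.8, 0], [-0.75, -3, 11, 0], [-0.75, -3, 12.2, 0]]

```text
clock: 21.68
eef_pos: [0.4588, -0.1514, 0.4843]
tool_rot: [0.041, 0.116, 0.939, 0.322]
ft_force: [1.0, -0.6, 0.8]
opening: 0.0852
finger_force: 0.0
```

```bash
cat > sim.py <<'E'
from kin import *
P0,_=fit(); lo=np.array([-2.63,-.94,.31,-1.31,0,-2.55]);hi=np.array([2.63,2.18,2.57,4.45,2.66,2.55])
vm=.7*np.array([2.57,2.57,3.14,3.14,3.14,3.14])/12
def call(q,rows,w=.568):
    p0,R0,_=fk(q,P0);p,R=p0,R0
    for r in rows:
        p,R,_=fk(q,P0)
        pt=p0+np.array(r[:3])*.03;d=pt-p;n=np.linalg.norm(d);pt=p+d*min(1,.0417/max(n,1e-9))
        Rt=Rz(np.radians(5*r[3]))@R0;v=Ro.from_matrix(Rt@R.T).as_rotvec();n=np.linalg.norm(v);Rt=Ro.from_rotvec(v*min(1,.125/max(n,1e-9))).as_matrix()@R
        a=np.maximum(lo,q-vm)-1e-6;b=np.minimum(hi,q+vm)+1e-6
        f=lambda x:(lambda y:np.r_[y[0]-pt,w*Ro.from_matrix(y[1].T@Rt).as_rotvec()])(fk(x,P0))
        q=least_squares(f,np.clip(q,a+1e-7,b-1e-7),bounds=(a,b)).x
    return q
E
python3 - <<'E'
from sim import *
from st import *
o,p,R=show();q=o["joint_pos"];print(p,q.round(3))
# check against the recorded far pushes
qq=np.array([1.0848,.9537,.3109,.0069,1.6222,-.03])
for i in range(3): qq=call(qq,[[2,4,1.4,0]]);print("chk",fk(qq,P0)[0].round(4),tilt(fk(qq,P0)[1])[0].round(4))
az=.7
def go(q,target,turn,n):
    p=fk(q,P0)[0];d=(np.array(target)-p)/.03
    return call(q,[list(d*(i+1)/n)+[turn*(i+1)/n] for i in range(n)]+[list(d)+[turn]]*3)
t1=(az-tilt(R)[1])/np.radians(5)
q=go(q,[.45,.2,.5],t1/2,11);print(q.round(2),fk(q,P0)[0].round(3),np.round(tilt(fk(q,P0)[1]),3))
r=.40
q=go(q,[r*np.cos(az)-.025*np.sin(az),r*np.sin(az)+.025*np.cos(az),.30],t1/2,10);print(q.round(2),fk(q,P0)[0].round(3),np.round(tilt(fk(q,P0)[1]),3),fk(q,P0)[2].round(3))
for i in range(26):
    q=call(q,[[-1.2*np.cos(az),-1.2*np.sin(az),-1.,0]])
    if i%3==0: print(i,q.round(2),fk(q,P0)[0].round(3),np.round(tilt(fk(q,P0)[1]),3))
E
```

```text
t 21.6833 xyz_g 1.2 166.8 376.5 open 85.2 ff 0.0 F_tool [-1.1  0.2 -0.8] tilt [0.6607 1.3201 0.0052]
[ 0.45880225 -0.1514333   0.48434799] [-0.802 -0.03   1.559  0.593  1.932 -2.003]
chk [0.4743 0.9573 0.3483] 0.2883
chk [0.4806 0.9698 0.3484] 0.3219
chk [0.487  0.9822 0.3487] 0.3555
[-0.07 -0.47  1.88  0.58  1.42 -1.08] [0.45 0.2  0.5 ] [0.661 1.01  0.005]
[ 0.7  -0.9   2.41 -0.    0.96 -0.  ] [0.29  0.277 0.3  ] [0.661 0.7   0.005] [0.111 0.126 0.601]
0 [ 0.73 -0.94  2.47 -0.02  0.97  0.03] [0.274 0.267 0.274] [0.647 0.695 0.009]
3 [ 0.94 -0.94  2.57 -0.19  0.96  0.31] [0.237 0.263 0.2  ] [0.581 0.647 0.048]
6 [ 1.26 -0.94  2.57 -0.34  1.13  0.66] [0.177 0.251 0.184] [0.502 0.572 0.113]
9 [ 1.7  -0.92  2.57 -0.43  1.35  1.09] [0.102 0.229 0.171] [0.447 0.481 0.194]
12 [ 2.15 -0.79  2.57 -0.41  1.46  1.55] [0.018 0.203 0.144] [0.415 0.378 0.288]
15 [ 2.58 -0.53  2.57 -0.32  1.39  2.03] [-0.074  0.157  0.088] [0.417 0.315 0.345]
18 [ 2.63 -0.26  2.57 -0.26  1.14  2.13] [-0.124  0.145  0.01 ] [0.377 0.186 0.464]
21 [ 2.63  0.03  2.54 -0.22  0.89  2.15] [-0.167  0.138 -0.071] [0.337 0.012 0.627]
24 [ 2.63  0.3   2.47 -0.15  0.67  2.13] [-0.21   0.13  -0.151] [ 0.309 -0.201  0.829]
```

```bash
cat > un.py <<'E'
from sim import *
from st import *
o,p,R=show();qs=o["joint_pos"]
def go(q,target,turn,n):
    p=fk(q,P0)[0];d=(np.array(target)-p)/.03
    return call(q,[list(d*(i+1)/n)+[turn*(i+1)/n] for i in range(n)]+[list(d)+[turn]]*3)
def T(q): return np.round(tilt(fk(q,P0)[1]),3)
for az in (.9,):
  for r,z in ((.45,.22),(.47,.18),(.5,.14)):
    t1=(az-tilt(R)[1])/np.radians(5)
    q=go(qs,[.45,.2,.5],t1/2,11)
    tg=[r*np.cos(az)-.025*np.sin(az),r*np.sin(az)+.025*np.cos(az),z]
    q=go(q,tg,t1/2,14);print("start",r,z,q.round(2),fk(q,P0)[0].round(3),T(q),fk(q,P0)[2].round(3))
    for i in range(26):
        a=q[0];w=fk(q,P0)[2];rad=np.array([np.cos(a),np.sin(a)]);wr=w[:2]@rad;wz=w[2]-.2518;n=np.hypot(wr,wz)
        d=-np.r_[rad*wr/n,wz/n]*1.4
        q=call(q,[list(d)+[0]])
        if i%5==4: print(i,d.round(2),q.round(2),fk(q,P0)[0].round(3),T(q))
E
python3 un.py
```

```text
t 21.6833 xyz_g 1.2 166.8 376.5 open 85.2 ff 0.0 F_tool [-1.1  0.2 -0.8] tilt [0.6607 1.3201 0.0052]
start 0.45 0.22 [ 0.9  -0.72  2.49 -0.    0.71 -0.  ] [0.26  0.368 0.22 ] [0.661 0.9   0.005] [0.115 0.185 0.521]
4 [-0.53 -0.75 -1.05] [ 0.98 -0.72  2.57 -0.08  0.77  0.12] [0.218 0.331 0.15 ] [0.526 0.869 0.031]
9 [-0.5  -0.87 -0.97] [ 1.06 -0.64  2.57 -0.13  0.86  0.24] [0.185 0.304 0.105] [0.366 0.776 0.115]
14 [-0.48 -0.99 -0.87] [ 1.14 -0.54  2.57 -0.16  0.93  0.34] [0.153 0.274 0.066] [0.222 0.518 0.363]
19 [-0.44 -1.1  -0.75] [ 1.2  -0.42  2.57 -0.17  0.99  0.42] [0.123 0.24  0.032] [ 0.138 -0.283  1.153]
24 [-0.41 -1.2  -0.6 ] [ 1.26 -0.31  2.57 -0.16  1.04  0.49] [0.095 0.203 0.004] [ 0.205 -1.156  1.126]
start 0.47 0.18 [ 0.9  -0.62  2.53 -0.    0.58 -0.  ] [0.273 0.384 0.18 ] [0.661 0.9   0.005] [0.127 0.2   0.481]
4 [-0.59 -0.85 -0.95] [ 0.98 -0.62  2.57 -0.09  0.68  0.13] [0.229 0.345 0.124] [0.512 0.865 0.035]
9 [-0.55 -0.94 -0.88] [ 1.05 -0.55  2.57 -0.14  0.79  0.24] [0.192 0.314 0.082] [0.35  0.765 0.126]
14 [-0.52 -1.04 -0.78] [ 1.12 -0.46  2.57 -0.16  0.87  0.34] [
[... 177 characters left out ...]
5  2.57 -0.16  1.    0.48] [ 0.096  0.202 -0.012] [ 0.218 -1.243  1.039]
start 0.5 0.14 [ 0.9  -0.47  2.53 -0.    0.42 -0.  ] [0.291 0.407 0.14 ] [0.661 0.9   0.005] [0.146 0.224 0.441]
4 [-0.66 -0.93 -0.81] [ 0.97 -0.49  2.57 -0.1   0.56  0.14] [0.243 0.363 0.094] [0.509 0.864 0.036]
9 [-0.61 -1.01 -0.76] [ 1.04 -0.45  2.57 -0.15  0.69  0.25] [0.203 0.326 0.057] [0.346 0.762 0.128]
14 [-0.56 -1.09 -0.68] [ 1.11 -0.38  2.57 -0.17  0.8   0.34] [0.166 0.287 0.024] [0.199 0.46  0.42 ]
19 [-0.51 -1.17 -0.58] [ 1.17 -0.29  2.57 -0.17  0.88  0.41] [ 0.131  0.245 -0.005] [ 0.132 -0.498  1.368]
24 [-0.46 -1.24 -0.45] [ 1.23 -0.19  2.57 -0.16  0.95  0.47] [ 0.099  0.203 -0.028] [ 0.225 -1.288  0.994]
```

```bash
cat > greedy.py <<'E'
from sim import *
def score(q): 
    p,R,_=fk(q,P0);return np.hypot(R[0,2],R[1,2])+.05*max(0,abs(q[3])-.0)+(5*max(0,.08-p[2]))
def greedy(q,n,sgn=-1,verbose=True):
    out=[]
    for i in range(n):
        a=q[0];best=None
        for el in np.arange(.0,1.3,.2):
            for la in np.arange(-1.2,1.21,.2):
                d=np.array([np.cos(a+la)*np.cos(el),np.sin(a+la)*np.cos(el),np.sin(el)])*1.5*sgn
                d=d.round(1);q2=call(q,[list(d)+[0]]);s=score(q2)
                if best is None or s<best[0]: best=(s,q2,d)
        if best[0]>score(q): break
        q=best[1];out.append(best[2])
        if verbose: print(i,best[2],q.round(2),fk(q,P0)[0].round(3),np.round(fk(q,P0)[1][:2,2],3))
    return q,out
E
cat > g1.py <<'E'
from greedy import *
from un import go,qs,R
az=.9;r,z=.47,.2;t1=(az-tilt(R)[1])/np.radians(5)
q=go(qs,[.45,.2,.5],t1/2,11);tg=np.array([r*np.cos(az)-.025*np.sin(az),r*np.sin(az)+.025*np.cos(az),z]);print("target",tg,"turn",t1)
q=go(q,tg,t1/2,14);greedy(q,24)
E
sed -i 's/^for az in (.9,):/for az in ():/' un.py; time timeout 400 python3 g1.py
```

```text
t 21.6833 xyz_g 1.2 166.8 376.5 open 85.2 ff 0.0 F_tool [-1.1  0.2 -0.8] tilt [0.6607 1.3201 0.0052]
target [0.27257351 0.3837039  0.2       ] turn -4.813420275803987
0 [-0.6 -0.8 -1.1] [ 0.9  -0.7   2.57  0.    0.61 -0.01] [0.257 0.364 0.172] [0.38  0.478]
1 [-0.5 -0.9 -1.1] [ 0.89 -0.69  2.57  0.    0.63 -0.01] [0.254 0.356 0.162] [0.365 0.455]
2 [-0.5 -0.9 -1.1] [ 0.88 -0.67  2.57  0.01  0.66 -0.02] [0.251 0.348 0.152] [0.349 0.432]
3 [-0.5 -0.9 -1.1] [ 0.88 -0.66  2.57  0.01  0.67 -0.03] [0.249 0.341 0.142] [0.334 0.408]
4 [-0.5 -0.9 -1.1] [ 0.87 -0.64  2.57  0.01  0.69 -0.04] [0.247 0.333 0.131] [0.317 0.385]
5 [-0.7 -0.8 -1.1] [ 0.88 -0.62  2.57 -0.01  0.7  -0.01] [0.24  0.33  0.121] [0.301 0.361]
6 [-0.5 -0.9 -1.1] [ 0.88 -0.6   2.57 -0.01  0.71 -0.02] [0.238 0.323 0.109] [0.284 0.336]
7 [-0.5 -0.9 -1.1] [ 0.87 -0.57  2.57 -0.    0.72 -0.03] [0.237 0.317 0.097] [0.267 0.311]
8 [-0.5 -0.9 -1.1] [ 0.86 -0.53  2.57 -0.    0.71 -0.04] [0.237 0.311 0.084] [0.249 0.287]
9 [-0.7 -1.2 -0.6] [ 0.84 -0.56  2.57  0.01  0.77 -0.06] [0.231 0.296 0.085] [0.231 0.263]
10 [-0.8 -0.9 -0.8] [ 0
[... 519 characters left out ...]
21 0.119]
16 [-0.7 -1.  -0.8] [ 0.78 -0.62  2.57 -0.    1.06 -0.11] [0.182 0.214 0.081] [0.101 0.096]
17 [-0.8 -1.1 -0.6] [ 0.77 -0.65  2.57 -0.    1.11 -0.13] [0.174 0.2   0.085] [0.083 0.074]
18 [-0.7 -1.  -0.8] [ 0.75 -0.65  2.57 -0.01  1.14 -0.14] [0.169 0.19  0.084] [0.063 0.052]
19 [-0.7 -1.  -0.8] [ 0.73 -0.65  2.57 -0.01  1.17 -0.16] [0.165 0.179 0.083] [0.044 0.03 ]
20 [-0.7 -1.  -0.8] [ 0.71 -0.65  2.57 -0.01  1.2  -0.18] [0.161 0.167 0.083] [0.024 0.01 ]
21 [-0.1 -1.4 -0.6] [ 0.59 -0.66  2.57 -0.01  1.23 -0.31] [0.172 0.141 0.085] [ 0.007 -0.004]
22 [-1.2  0.9 -0. ] [ 0.74 -0.67  2.57 -0.    1.24 -0.16] [0.144 0.164 0.087] [ 0.001 -0.002]
real	0m16.513s
user	0m16.883s
sys	0m0.050s
```

Request:
send_rows:
  deltas:
    - [[0, 1.1, 0.1, -0.2], [0, 2.2, 0.2, -0.4], [-0.1, 3.4, 0.3, -0.6], [-0.1, 4.6, 0.4, -0.8], [-0.1, 5.8, 0.5, -1], [-0.2, 7, 0.5, -1.2], [-0.2, 8.2, 0.5, -1.5], [-0.2, 9.4, 0.5, -1.8], [-0.3, 10.6, 0.5, -2.1], [-0.3, 11.7, 0.5, -2.4], [-0.3, 11.7, 0.5, -2.4]]

```text
clock: 22.6
eef_pos: [0.4471, 0.2053, 0.4991]
tool_rot: [0.074, 0.209, 0.922, 0.317]
ft_force: [-0.5, 0.5, 0.5]
opening: 0.0857
finger_force: 0.0
```

Request:
send_rows:
  deltas:
    - [[-0.5, 0.5, -0.9, -0.2], [-1, 1, -1.8, -0.4], [-1.5, 1.6, -2.7, -0.6], [-2, 2.1, -3.6, -0.9], [-2.6, 2.7, -4.5, -1.1], [-3.1, 3.2, -5.4, -1.3], [-3.7, 3.8, -6.3, -1.5], [-4.2, 4.4, -7.2, -1.8], [-4.8, 5, -8.1, -2], [-5.3, 5.5, -9, -2.2], [-5.9, 6.1, -9.8, -2.4], [-5.9, 6.1, -9.8, -2.4]]

```text
clock: 23.6
eef_pos: [0.2682, 0.3817, 0.1971]
tool_rot: [0.105, 0.307, 0.896, 0.303]
ft_force: [-0.2, -1.5, -1.2]
opening: 0.0855
finger_force: 0.0
```

```bash
cat > g2.py <<'E'
import sys
from greedy import *
from st import show
o,p,R=show();q=o["joint_pos"];print(p,q.round(3),R[:2,2])
greedy(q,int(sys.argv[1]))
E
python3 g2.py 5
```

```text
t 23.6 xyz_g -314.8 360.1 -139.1 open 85.5 ff 0.0 F_tool [-0.7 -1.8  0.1] tilt [0.652  0.9067 0.0044]
[0.26819012 0.38171664 0.19711076] [ 0.903 -0.648  2.502  0.004  0.635 -0.01 ] [0.37399775 0.47783939]
0 [-0.6 -0.8 -1.1] [ 0.9  -0.7   2.57  0.    0.62 -0.01] [0.253 0.362 0.17 ] [0.371 0.474]
1 [-0.5 -0.9 -1.1] [ 0.9  -0.69  2.57  0.    0.65 -0.02] [0.25  0.355 0.16 ] [0.357 0.451]
2 [-0.5 -0.9 -1.1] [ 0.89 -0.67  2.57  0.01  0.67 -0.02] [0.247 0.347 0.15 ] [0.341 0.428]
3 [-0.5 -0.9 -1.1] [ 0.88 -0.66  2.57  0.01  0.68 -0.03] [0.245 0.34  0.14 ] [0.326 0.404]
4 [-0.5 -0.9 -1.1] [ 0.87 -0.64  2.57  0.01  0.7  -0.04] [0.243 0.332 0.13 ] [0.309 0.38 ]
```

Request:
send_rows:
  deltas:
    - [[-0.6, -0.8, -1.1, 0]]

```text
clock: 23.68
eef_pos: [0.2582, 0.3662, 0.1798]
tool_rot: [0.108, 0.306, 0.894, 0.309]
ft_force: [0.3, -0.3, 2.7]
opening: 0.0855
finger_force: 0.0
```

Request:
send_rows:
  deltas:
    - [[-0.5, -0.9, -1.1, 0]]

```text
clock: 23.77
eef_pos: [0.2535, 0.3543, 0.1671]
tool_rot: [0.103, 0.309, 0.899, 0.292]
ft_force: [0.2, -0.3, -0.2]
opening: 0.0856
finger_force: 0.0
```

Request:
send_rows:
  deltas:
    - [[-0.5, -0.9, -1.1, 0]]

```text
clock: 23.85
eef_pos: [0.2521, 0.3466, 0.1585]
tool_rot: [0.099, 0.312, 0.903, 0.278]
ft_force: [-0.0, -0.3, -0.1]
opening: 0.0851
finger_force: 0.0
```

Request:
send_rows:
  deltas:
    - [[-0.5, -0.9, -1.1, 0]]

```text
clock: 23.93
eef_pos: [0.2506, 0.3391, 0.1498]
tool_rot: [0.096, 0.314, 0.907, 0.264]
ft_force: [0.4, 0.6, -0.2]
opening: 0.0852
finger_force: 0.0
```

Request:
send_rows:
  deltas:
    - [[-0.6, -0.9, -1, 0]]

```text
clock: 24.02
eef_pos: [0.246, 0.3309, 0.143]
tool_rot: [0.092, 0.316, 0.911, 0.25]
ft_force: [0.4, -0.7, 0.4]
opening: 0.0855
finger_force: 0.0
```

Request:
send_rows:
  deltas:
    - [[-0.6, -0.9, -1, 0]]

```text
clock: 24.1
eef_pos: [0.2411, 0.3232, 0.1371]
tool_rot: [0.088, 0.318, 0.914, 0.237]
ft_force: [0.1, 0.4, -0.1]
opening: 0.0852
finger_force: 0.0
```

```bash
python3 g2.py 9
```

```text
t 24.1 xyz_g -326.7 273.3 -147.3 open 85.2 ff 0.0 F_tool [0.2 0.3 0.3] tilt [0.5105 0.8816 0.0198]
[0.24110733 0.32323358 0.13713522] [ 0.856 -0.677  2.57   0.018  0.738 -0.055] [0.31069872 0.37707769]
0 [-0.7 -0.8 -1.1] [ 0.88 -0.66  2.57  0.    0.75 -0.03] [0.234 0.319 0.128] [0.294 0.353]
1 [-0.5 -0.9 -1.1] [ 0.87 -0.64  2.57  0.    0.77 -0.04] [0.232 0.312 0.117] [0.277 0.328]
2 [-0.5 -0.9 -1.1] [ 0.86 -0.61  2.57  0.01  0.77 -0.05] [0.231 0.305 0.106] [0.26  0.304]
3 [-0.5 -0.9 -1.1] [ 0.84 -0.58  2.57  0.01  0.78 -0.06] [0.23  0.299 0.095] [0.241 0.279]
4 [-0.7 -0.8 -1.1] [ 0.86 -0.55  2.57 -0.    0.78 -0.04] [0.224 0.296 0.083] [0.224 0.254]
5 [-0.7 -1.2 -0.6] [ 0.84 -0.58  2.57  0.    0.83 -0.06] [0.218 0.281 0.085] [0.206 0.23 ]
6 [-0.6 -1.1 -0.8] [ 0.82 -0.58  2.57  0.01  0.87 -0.08] [0.215 0.268 0.081] [0.187 0.206]
7 [-0.9 -1.  -0.6] [ 0.83 -0.6   2.57 -0.    0.92 -0.06] [0.202 0.258 0.083] [0.169 0.182]
8 [-0.6 -1.1 -0.8] [ 0.81 -0.6   2.57  0.    0.95 -0.09] [0.2   0.245 0.081] [0.15  0.158]
```

Request:
send_rows:
  deltas:
    - [[-0.7, -0.8, -1.1, 0]]

```text
clock: 24.18
eef_pos: [0.2345, 0.3197, 0.1298]
tool_rot: [0.084, 0.32, 0.917, 0.224]
ft_force: [0.2, 0.3, 0.3]
opening: 0.0851
finger_force: 0.0
```

Request:
send_rows:
  deltas:
    - [[-0.6, -0.9, -1, 0]]

```text
clock: 24.27
eef_pos: [0.2289, 0.3131, 0.1232]
tool_rot: [0.08, 0.321, 0.92, 0.21]
ft_force: [-1.6, -0.5, -0.1]
opening: 0.0852
finger_force: 0.0
```

Request:
send_rows:
  deltas:
    - [[-0.6, -0.9, -1, 0]]

```text
clock: 24.35
eef_pos: [0.224, 0.3064, 0.1172]
tool_rot: [0.076, 0.321, 0.923, 0.197]
ft_force: [-0.1, -0.7, 0.2]
opening: 0.0851
finger_force: 0.0
```

Request:
send_rows:
  deltas:
    - [[-0.7, -0.9, -1, 0]]

```text
clock: 24.43
eef_pos: [0.2168, 0.3007, 0.1119]
tool_rot: [0.073, 0.323, 0.926, 0.184]
ft_force: [0.1, -0.7, 0.5]
opening: 0.0852
finger_force: 0.0
```

Request:
send_rows:
  deltas:
    - [[-0.7, -1, -0.9, 0]]

```text
clock: 24.52
eef_pos: [0.2089, 0.2923, 0.1091]
tool_rot: [0.069, 0.324, 0.928, 0.17]
ft_force: [-1.3, 0.1, -0.9]
opening: 0.0855
finger_force: 0.0
```

Request:
send_rows:
  deltas:
    - [[-0.7, -1, -0.8, 0]]

```text
clock: 24.6
eef_pos: [0.2001, 0.2824, 0.1088]
tool_rot: [0.066, 0.325, 0.93, 0.157]
ft_force: [0.5, -0.1, -0.5]
opening: 0.0854
finger_force: 0.0
```

Request:
send_rows:
  deltas:
    - [[-0.7, -1, -0.8, 0]]

```text
clock: 24.68
eef_pos: [0.1912, 0.2725, 0.1095]
tool_rot: [0.063, 0.326, 0.932, 0.145]
ft_force: [0.0, 0.6, -0.0]
opening: 0.0852
finger_force: 0.0
```

Request:
send_rows:
  deltas:
    - [[-0.7, -1, -0.8, 0]]

```text
clock: 24.77
eef_pos: [0.1819, 0.2625, 0.1104]
tool_rot: [0.06, 0.327, 0.934, 0.133]
ft_force: [-0.3, -0.5, -0.7]
opening: 0.0856
finger_force: 0.0
```

Request:
send_rows:
  deltas:
    - [[-0.7, -1, -0.8, 0]]

```text
clock: 24.85
eef_pos: [0.1722, 0.2524, 0.1119]
tool_rot: [0.057, 0.328, 0.935, 0.12]
ft_force: [-0.3, -0.8, 0.6]
opening: 0.0854
finger_force: 0.0
```

```bash
python3 g2.py 14
```

```text
t 24.85 xyz_g -376.0 190.3 -114.4 open 85.4 ff 0.0 F_tool [-0.3 -0.6 -0.7] tilt [0.2674 0.7913 0.1057]
[0.17220375 0.25235146 0.1119176 ] [ 0.939 -0.723  2.57  -0.045  1.03   0.06 ] [0.18570703 0.18790553]
0 [-0.2 -1.  -1.1] [ 0.89 -0.7   2.57 -0.03  1.03  0.01] [0.178 0.243 0.104] [0.169 0.163]
1 [-0.3 -1.  -1.1] [ 0.85 -0.67  2.57 -0.03  1.03 -0.03] [0.182 0.233 0.095] [0.151 0.139]
2 [-0.5 -0.9 -1.1] [ 0.84 -0.64  2.57 -0.03  1.04 -0.05] [0.182 0.227 0.086] [0.133 0.115]
3 [-0.6 -1.1 -0.8] [ 0.81 -0.64  2.57 -0.02  1.07 -0.07] [0.179 0.214 0.085] [0.114 0.091]
4 [-0.7 -1.1 -0.8] [ 0.8  -0.65  2.57 -0.02  1.1  -0.09] [0.174 0.202 0.085] [0.095 0.069]
5 [-0.7 -1.  -0.8] [ 0.79 -0.65  2.57 -0.02  1.13 -0.1 ] [0.168 0.192 0.084] [0.077 0.046]
6 [-0.5 -1.1 -0.8] [ 0.74 -0.65  2.57 -0.02  1.16 -0.14] [0.169 0.178 0.083] [0.057 0.025]
7 [-0.5 -1.1 -0.8] [ 0.69 -0.64  2.57 -0.02  1.18 -0.2 ] [0.171 0.163 0.082] [0.037 0.005]
8 [-0.4 -1.3 -0.6] [ 0.59 -0.66  2.57 -0.02  1.22 -0.29] [0.175 0.14  0.085] [ 0.018 -0.01 ]
9 [-1.2  0.9 -0. ] [ 0.74 -0.67  2.57 -0.01  1.24 -0.14] [0.147 0.162 0.088] [ 0.012 -0.008]
10 [-1.3  0.7 -0. ] [ 0.89 -0.68  2.57 -0.01  1.26  0.  ] [0.117 0.18  0.09 ] [ 0.005 -0.006]
11 [-1.4  0.5 -0. ] [ 1.04 -0.7   2.57  0.    1.27  0.15] [0.084 0.194 0.093] [-0.003 -0.005]
```

Request:
send_rows:
  deltas:
    - [[-0.3, -1, -1.1, 0]]

```text
clock: 24.93
eef_pos: [0.1749, 0.2446, 0.1073]
tool_rot: [0.054, 0.327, 0.937, 0.109]
ft_force: [0.8, -0.1, 0.5]
opening: 0.0857
finger_force: 0.0
```

Request:
send_rows:
  deltas:
    - [[-0.4, -1, -1.1, 0]]

```text
clock: 25.02
eef_pos: [0.1771, 0.2362, 0.1013]
tool_rot: [0.05, 0.328, 0.938, 0.097]
ft_force: [0.6, 0.3, 0.0]
opening: 0.0857
finger_force: 0.0
```

Request:
send_rows:
  deltas:
    - [[-0.5, -0.9, -1.1, 0]]

```text
clock: 25.1
eef_pos: [0.1764, 0.2302, 0.0946]
tool_rot: [0.047, 0.33, 0.939, 0.084]
ft_force: [1.2, 0.1, 0.1]
opening: 0.0856
finger_force: 0.0
```

Request:
send_rows:
  deltas:
    - [[-0.6, -1, -1, 0]]

```text
clock: 25.18
eef_pos: [0.1728, 0.2221, 0.0906]
tool_rot: [0.043, 0.331, 0.94, 0.071]
ft_force: [0.5, -0.2, -0.6]
opening: 0.0855
finger_force: 0.0
```

Request:
send_rows:
  deltas:
    - [[-0.7, -1, -0.8, 0]]

```text
clock: 25.27
eef_pos: [0.1652, 0.212, 0.0914]
tool_rot: [0.039, 0.331, 0.941, 0.058]
ft_force: [-0.7, 0.3, 0.1]
opening: 0.0856
finger_force: 0.0
```

```bash
python3 g2.py 9
```

```text
t 25.2667 xyz_g -372.8 145.4 -105.5 open 85.6 ff 0.0 F_tool [ 0.7 -0.2 -0.1] tilt [0.1397 0.6446 0.2492]
[0.16524199 0.21200105 0.09136549] [ 0.858 -0.673  2.571 -0.033  1.108 -0.023] [0.11131267 0.08366936]
0 [-0.5 -0.9 -1.1] [ 0.85 -0.64  2.57 -0.03  1.11 -0.03] [0.165 0.207 0.083] [0.093 0.059]
1 [-0.6 -1.1 -0.8] [ 0.82 -0.64  2.57 -0.03  1.14 -0.06] [0.162 0.194 0.083] [0.075 0.036]
2 [-0.6 -1.1 -0.8] [ 0.8  -0.64  2.57 -0.03  1.17 -0.08] [0.16  0.182 0.082] [0.056 0.014]
3 [-0.5 -1.2 -0.8] [ 0.74 -0.65  2.57 -0.03  1.19 -0.14] [0.161 0.167 0.082] [ 0.038 -0.006]
4 [ 0.2 -1.4 -0.6] [ 0.6  -0.64  2.57 -0.03  1.21 -0.28] [0.179 0.139 0.081] [ 0.022 -0.019]
5 [-1.2  0.8 -0. ] [ 0.75 -0.66  2.57 -0.02  1.23 -0.13] [0.15  0.161 0.085] [ 0.016 -0.017]
6 [-1.3  0.7 -0. ] [ 0.9  -0.67  2.57 -0.02  1.25  0.01] [0.119 0.18  0.087] [ 0.009 -0.015]
7 [-1.4  0.4 -0. ] [ 1.05 -0.69  2.57 -0.01  1.27  0.16] [0.086 0.192 0.091] [ 0.001 -0.016]
```

Request:
send_rows:
  deltas:
    - [[-0.6, -0.9, -1.1, 0]]

```text
clock: 25.35
eef_pos: [0.1628, 0.2081, 0.0872]
tool_rot: [0.036, 0.332, 0.942, 0.047]
ft_force: [0.9, 1.2, 1.1]
opening: 0.0854
finger_force: 0.0
```

Request:
send_rows:
  deltas:
    - [[-0.7, -0.9, -0.9, 0]]

```text
clock: 25.43
eef_pos: [0.1562, 0.2023, 0.0846]
tool_rot: [0.032, 0.332, 0.942, 0.035]
ft_force: [0.2, -0.2, 0.2]
opening: 0.0855
finger_force: 0.0
```

Request:
send_rows:
  deltas:
    - [[-0.8, -0.8, -0.9, 0]]

```text
clock: 25.52
eef_pos: [0.1458, 0.1993, 0.0827]
tool_rot: [0.029, 0.333, 0.942, 0.023]
ft_force: [-0.6, -0.7, -1.1]
opening: 0.0854
finger_force: 0.0
```

Request:
send_rows:
  deltas:
    - [[-0.9, -0.7, -0.9, 0]]

```text
clock: 25.6
eef_pos: [0.1314, 0.2002, 0.0801]
tool_rot: [0.027, 0.334, 0.942, 0.012]
ft_force: [0.3, 0.4, 0.4]
opening: 0.0856
finger_force: 0.0
```

```bash
python3 g2.py 4
```

```text
t 25.6 xyz_g -402.7 122.9 -102.2 open 85.6 ff 0.0 F_tool [ 0.   0.5 -0.4] tilt [0.0585 0.0819 0.8084]
[0.13144111 0.2001773  0.08008075] [ 0.957 -0.634  2.57  -0.049  1.169  0.085] [0.05830273 0.00478805]
0 [-0.  -1.4 -0.6] [ 0.86 -0.65  2.57 -0.05  1.2  -0.02] [0.143 0.179 0.083] [ 0.044 -0.015]
1 [-1.4  0.5 -0. ] [ 1.01 -0.66  2.57 -0.04  1.23  0.13] [0.11  0.193 0.086] [ 0.037 -0.015]
2 [-1.5  0.3 -0. ] [ 1.16 -0.68  2.57 -0.03  1.25  0.28] [0.075 0.202 0.089] [ 0.029 -0.015]
3 [-1.5  0.1 -0. ] [ 1.31 -0.69  2.57 -0.03  1.27  0.43] [0.039 0.205 0.092] [ 0.022 -0.017]
```

Request:
send_rows:
  deltas:
    - [[1, 0, 0.2, 0.4], [2, 0, 0.4, 0.8], [3.2, -0.2, 0.6, 1.2], [4.2, -0.8, 0.6, 1.6], [4.6, -1.9, 0.6, 2], [4.8, -3, 0.6, 2.4], [4.9, -4, 0.4, 2.8], [4.8, -4.9, 0.2, 3.2], [4.5, -5.2, 0, 3.5], [4.5, -5.2, 0, 3.5]]

```text
clock: 26.43
eef_pos: [0.264, 0.0431, 0.0784]
tool_rot: [0.022, 0.187, 0.982, 0.016]
ft_force: [0.0, 0.4, 0.1]
opening: 0.0854
finger_force: 0.0
```

```bash
python3 g2.py 6
python3 - <<'E'
from workcell import imaging,readout
from kin import *
R=quat(readout.get_obs()["tool_rot"]);print("az_y",np.arctan2(R[1,1],R[0,1]),"lean along y_t",R[2,1],"x_t",R[2,0])
for c in ("top","scene"):
    imaging.grab_frame(c)
    for t in ("mould","cavity_face","pin_face","nest","mould"):
        r=imaging.tip_of(c,t);print(c,t,[(np.round(d["at"],4).tolist(),round(d["conf"],2)) for d in r[:1]])
E
```

```text
t 26.4333 xyz_g -235.5 27.6 -30.0 open 85.4 ff 0.0 F_tool [ 0.1  0.4 -0.1] tilt [0.0549 0.4475 0.7466]
[0.26404397 0.04312526 0.07837929] [ 0.037 -0.563  2.541  0.024  1.113 -1.167] [0.04950058 0.0237571 ]
0 [-1.5 -0.1 -0.3] [ 0.04 -0.64  2.57  0.02  1.18 -1.16] [0.235 0.042 0.082] [0.035 0.021]
1 [-1.2  0.2 -0.8] [ 0.1  -0.64  2.57  0.02  1.2  -1.1 ] [0.224 0.053 0.08 ] [0.008 0.015]
2 [-0.4 -1.4 -0. ] [-0.05 -0.67  2.57  0.01  1.24 -1.25] [0.219 0.017 0.087] [-0.    0.01]
3 [-0.6 -1.4 -0. ] [-0.2  -0.7   2.57  0.    1.28 -1.4 ] [ 0.209 -0.016  0.093] [-0.008  0.004]
az_y 1.1948032280387084 lean along y_t 0.04030202171231456 x_t -0.03728879602694939
top mould [([0.5262, 0.1448, 0.0244], 0.68)]
top cavity_face [([0.5258, 0.1227, 0.0605], 0.61)]
top pin_face [([0.5308, 0.1625, 0.0635], 0.85)]
top nest [([0.5314, 0.1347, 0.0209], 0.64)]
top mould [([0.5262, 0.1448, 0.0244], 0.68)]
scene mould [([0.526, 0.1441, 0.0179], 0.72)]
scene cavity_face [([0.5238, 0.1201, 0.0616], 0.8)]
scene pin_face [([0.5284, 0.1662, 0.0589], 0.58)]
scene nest [([0.7007, 0.084, -0.0012], 0.75)]
scene mould [([0.526, 0.1441, 0.0179], 0.72)]
```

Request:
send_rows:
  deltas:
    - [[-1.5, -0.1, -0.3, 0]]

```text
clock: 27.12
eef_pos: [0.2389, 0.0441, 0.0839]
tool_rot: [0.019, 0.185, 0.982, 0.015]
ft_force: [-0.8, -0.7, 1.1]
opening: 0.0854
finger_force: 0.0
```

Request:
send_rows:
  deltas:
    - [[-1.2, 0.1, -0.8, 0]]

```text
clock: 27.2
eef_pos: [0.2241, 0.0509, 0.0848]
tool_rot: [0.008, 0.186, 0.983, 0.01]
ft_force: [1.1, 0.3, -0.5]
opening: 0.085
finger_force: 0.0
```

Request:
send_rows:
  deltas:
    - [[0.5, 0, 0.5, 0], [1.5, 0.3, 1, 0.3], [2.7, 0.7, 1.5, 0.7], [3.9, 1, 2, 1.1], [5.1, 1.4, 2, 1.5], [6.3, 1.8, 2, 1.9], [7.5, 2.2, 2, 2.3], [8.5, 2.5, 2, 2.7], [9.3, 2.8, 2, 3.1], [9.6, 2.9, 2, 3.6], [9.6, 2.9, 2, 3.6]]

```text
clock: 28.12
eef_pos: [0.5157, 0.1394, 0.1438]
tool_rot: [0.007, 0.028, 1.0, 0.012]
ft_force: [0.7, -0.7, -0.3]
opening: 0.0853
finger_force: 0.0
```

```bash
cat > md.py <<'E'
from workcell import imaging,readout
from kin import *
def mould(cams=("top","scene","wrist")):
    o=readout.get_obs();R=quat(o["tool_rot"]);p=o["eef_pos"]
    print("t",o["clock"],p.round(4),"az_y",np.arctan2(R[1,1],R[0,1]).round(4),"lean y,x",R[2,1].round(3),R[2,0].round(3),"F",o["ft_force"].round(1),"open",round(o["opening"],4),"q",o["joint_pos"].round(2))
    for c in cams:
        imaging.grab_frame(c);A={}
        for t in ("mould","cavity_face","pin_face","nest"):
            r=imaging.tip_of(c,t)
            if r and r[0]["conf"]>.4: A[t]=np.array(r[0]["at"])
        s={k:v.round(4).tolist() for k,v in A.items()}
        if "cavity_face" in A and "pin_face" in A: d=A["pin_face"]-A["cavity_face"];m=(A["pin_face"]+A["cavity_face"])/2;s["az"]=np.arctan2(d[1],d[0]).round(3);s["mid"]=m.round(4).tolist()
        print(c,s)
if __name__=="__main__": mould()
E
python3 md.py
```

```text
t 28.1167 [0.5157 0.1394 0.1438] az_y 1.5142 lean y,x 0.024 -0.013 F [ 0.7 -0.7 -0.3] open 0.0853 q [ 0.2   0.02  1.98  0.02  1.12 -1.32]
top {}
scene {'mould': [0.5276, 0.1453, 0.0204], 'cavity_face': [0.5228, 0.122, 0.0604], 'pin_face': [0.5259, 0.1695, 0.06], 'nest': [0.5307, 0.1369, 0.0255], 'az': np.float64(1.506), 'mid': [0.5244, 0.1458, 0.0602]}
wrist {'mould': [0.5278, 0.1418, 0.0197]}
```

Request:
send_rows:
  deltas:
    - [[0.2, 0.1, -0.5, 0], [0.36, 0.17, -1.2, 0], [0.36, 0.17, -2, 0], [0.36, 0.17, -2.6, 0], [0.36, 0.17, -3.1, 0], [0.36, 0.17, -3.5, 0], [0.36, 0.17, -3.8, 0], [0.36, 0.17, -3.8, 0]]

```text
clock: 29.53
eef_pos: [0.5225, 0.1433, 0.028]
tool_rot: [0.005, 0.029, 0.999, 0.011]
ft_force: [-0.9, -0.6, 0.6]
opening: 0.0854
finger_force: 0.0
```

Run:
```python
from md import *
import cv2
mould(("scene","wrist"))
im=imaging.grab_frame("wrist");s=imaging.grab_frame("scene")
v=np.hstack([cv2.resize(im,(520,390)),cv2.resize(s[150:262,210:290],(279,390))]);cv2.imwrite("pics/mg.png",v[:,:,::-1])
```

```text
t 29.5333 [0.5225 0.1433 0.028 ] az_y 1.5127 lean y,x 0.023 -0.009 F [-0.9 -0.6  0.6] open 0.0854 q [ 0.21  0.17  2.06  0.03  0.9  -1.32]
scene {'mould': [0.5263, 0.1456, 0.0205], 'cavity_face': [0.5249, 0.1186, 0.057], 'pin_face': [0.5264, 0.1701, 0.0585], 'nest': [0.53, 0.1373, 0.0236], 'az': np.float64(1.542), 'mid': [0.5256, 0.1444, 0.0578]}
wrist {'mould': [0.5277, 0.1421, 0.022]}
```

View pics/mg.png

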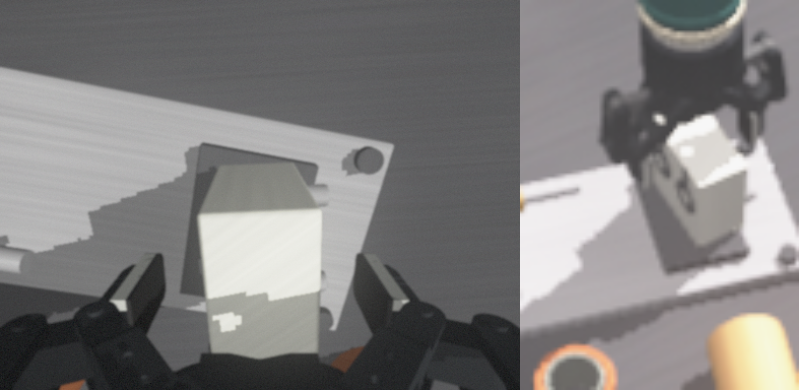

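The picture shows the mould upright between the open fingers, its faces parallel to the pads (columns 160 and 360), with the fingers beside its upper part. Closing.

Request:
send_rows:
  deltas:
    - [[0, 0, 0, 0], [0, 0, 0, 0], [0, 0, 0, 0], [0, 0, 0, 0], [0, 0, 0, 0], [0, 0, 0, 0], [0, 0, 0, 0]]
  grip: 1

```text
clock: 30.72
eef_pos: [0.5244, 0.1438, 0.0305]
tool_rot: [0.007, 0.029, 0.999, 0.012]
ft_force: [-1.1, 1.6, 3.4]
opening: 0.0434
finger_force: 61.3
```

```bash
python3 -c "
from md import *
mould(('scene','wrist','scene'))"
```

```text
t 30.7167 [0.5244 0.1438 0.0305] az_y 1.5127 lean y,x 0.024 -0.013 F [-1.1  1.6  3.4] open 0.0434 q [ 0.21  0.17  2.05  0.03  0.9  -1.32]
scene {'mould': [0.5285, 0.1438, 0.023], 'cavity_face': [0.5274, 0.1208, 0.063], 'pin_face': [0.5285, 0.168, 0.0606], 'nest': [0.5299, 0.139, 0.0236], 'az': np.float64(1.547), 'mid': [0.5279, 0.1444, 0.0618]}
wrist {'mould': [0.5296, 0.1435, 0.0226]}
scene {'mould': [0.5292, 0.1424, 0.0202], 'cavity_face': [0.528, 0.12, 0.0631], 'pin_face': [0.5274, 0.1667, 0.0596], 'nest': [0.5314, 0.1355, 0.0234], 'az': np.float64(1.584), 'mid': [0.5277, 0.1433, 0.0614]}
```

Request:
send_rows:
  deltas:
    - [[0, 0, 0.1, 0], [0, 0, 0.25, 0], [0, 0, 0.25, 0], [0, 0, 0.25, 0]]

```text
clock: 31.8
eef_pos: [0.5231, 0.1433, 0.0366]
tool_rot: [0.006, 0.029, 0.999, 0.012]
ft_force: [-0.4, -1.2, -6.7]
opening: 0.0437
finger_force: 61.2
```

Request:
send_rows:
  deltas:
    - [[0, 0, 0, -0.6], [0, 0, 0, -1.5], [0, 0, 0, -2.8], [0, 0, 0, -4.1], [0, 0, 0, -5.4], [0, 0, 0, -6.7], [0.05, -0.05, 0, -8], [0.05, -0.05, 0, -9.3], [0.1, -0.1, 0, -10.6], [0.1, -0.1, 0, -11.9], [0.1, -0.1, 0, -13.1], [0.1, -0.1, 0, -13.1]]

```text
clock: 32.8
eef_pos: [0.5263, 0.1405, 0.0367]
tool_rot: [0.011, 0.566, 0.824, 0.006]
ft_force: [0.2, 0.1, -5.2]
opening: 0.0436
finger_force: 61.1
```

Request:
send_rows:
  deltas:
    - [[0, 0, 0, -0.6], [0, 0, 0, -1.5], [0, 0, 0, -2.8], [0, 0, 0, -4.1], [0, 0, 0, -5.4], [0, 0, 0, -6.7], [0.05, -0.05, 0, -8], [0.05, -0.05, 0, -9.3], [0.1, -0.1, 0, -10.6], [0.1, -0.1, 0, -11.9], [0.1, -0.1, 0, -13.1], [0.1, -0.1, 0, -13.1]]

```text
clock: 33.8
eef_pos: [0.5298, 0.1375, 0.037]
tool_rot: [0.013, 0.922, 0.388, -0.002]
ft_force: [-0.1, -0.5, -5.7]
opening: 0.0435
finger_force: 61.2
```

```bash
python3 -c "
from md import *
mould(('scene','top'))"
```

```text
t 33.8 [0.5298 0.1375 0.037 ] az_y -0.7735 lean y,x 0.023 -0.013 F [-0.1 -0.5 -5.7] open 0.0435 q [ 0.23  0.18  2.03 -0.03  0.93  1.02]
scene {'mould': [0.5282, 0.1379, 0.0264], 'cavity_face': [0.5117, 0.1551, 0.0663], 'pin_face': [0.5416, 0.1248, 0.067], 'nest': [0.5309, 0.138, 0.0233], 'az': np.float64(-0.792), 'mid': [0.5267, 0.14, 0.0666]}
top {}
```

Request:
send_rows:
  deltas:
    - [[0, 0, 0, -0.6], [0, 0, 0, -1.5], [0, 0, 0, -2.8], [0, 0, 0, -4.1], [0, 0, 0, -5.4], [0.1, 0, 0, -6.7], [0.1, -0.05, 0, -8], [0.15, -0.1, 0, -9.3], [0.15, -0.1, 0, -10.6], [0.15, -0.1, 0, -11.6], [0.15, -0.1, 0, -12], [0.15, -0.1, 0, -12]]

```text
clock: 35.3
eef_pos: [0.5348, 0.1346, 0.0376]
tool_rot: [0.011, 0.992, -0.125, -0.008]
ft_force: [-0.6, -0.2, -6.4]
opening: 0.0432
finger_force: 61.3
```

```bash
python3 -c "
from md import *
mould(('scene','wrist','scene'))"
```

```text
t 35.3 [0.5348 0.1346 0.0376] az_y -1.8213 lean y,x 0.024 -0.012 F [-0.6 -0.2 -6.4] open 0.0432 q [ 0.21  0.2   2.   -0.02  0.96  2.05]
scene {'mould': [0.5359, 0.1369, 0.0287], 'cavity_face': [0.5374, 0.1583, 0.0685], 'pin_face': [0.5275, 0.1146, 0.0655], 'nest': [0.5293, 0.1394, 0.0262], 'az': np.float64(-1.794), 'mid': [0.5324, 0.1364, 0.067]}
wrist {'mould': [0.5352, 0.1331, 0.0301]}
scene {'mould': [0.5343, 0.1366, 0.0276], 'cavity_face': [0.535, 0.1595, 0.0657], 'pin_face': [0.5275, 0.1166, 0.065], 'nest': [0.5317, 0.1374, 0.0268], 'az': np.float64(-1.744), 'mid': [0.5312, 0.138, 0.0653]}
```

Request:
send_rows:
  deltas:
    - [[-0.03, -0.02, -0.08, 0], [-0.03, -0.02, -0.15, 0], [-0.03, -0.02, -0.2, 0], [-0.03, -0.02, -0.23, 0], [-0.03, -0.02, -0.23, 0]]

```text
clock: 36.47
eef_pos: [0.5336, 0.134, 0.0306]
tool_rot: [0.011, 0.992, -0.125, -0.008]
ft_force: [-0.2, -0.4, -6.3]
opening: 0.0437
finger_force: 61.3
```

```bash
python3 -c "
from md import *
mould(('scene','wrist'))"
```

```text
t 36.4667 [0.5336 0.134  0.0306] az_y -1.8208 lean y,x 0.024 -0.013 F [-0.2 -0.4 -6.3] open 0.0437 q [ 0.21  0.21  2.01 -0.02  0.95  2.04]
scene {'mould': [0.4764, -0.0737, 0.1698], 'cavity_face': [0.5352, 0.1592, 0.06], 'pin_face': [0.5294, 0.1158, 0.0585], 'nest': [0.5308, 0.1404, 0.0261], 'az': np.float64(-1.704), 'mid': [0.5323, 0.1375, 0.0592]}
wrist {'mould': [0.5326, 0.1347, 0.0237]}
```

Request:
send_rows:
  deltas:
    - [[0, 0, -0.05, 0], [0, 0, -0.05, 0]]

```text
clock: 37.13
eef_pos: [0.534, 0.134, 0.0305]
tool_rot: [0.011, 0.992, -0.125, -0.008]
ft_force: [-4.6, -1.0, 4.5]
opening: 0.0433
finger_force: 62.1
```

Request:
send_rows:
  deltas:
    - [[0, 0, -0.05, 0], [0, 0, -0.05, 0]]

```text
clock: 37.3
eef_pos: [0.5341, 0.134, 0.0304]
tool_rot: [0.011, 0.992, -0.125, -0.008]
ft_force: [-9.0, -2.2, 13.0]
opening: 0.0435
finger_force: 63.3
```

Request:
send_rows:
  deltas:
    - [[0, 0, 0.06, 0], [0, 0, 0.06, 0]]

```text
clock: 37.47
eef_pos: [0.5347, 0.1341, 0.0304]
tool_rot: [0.011, 0.992, -0.125, -0.007]
ft_force: [-1.1, -0.6, 2.1]
opening: 0.0435
finger_force: 62.2
```

Request:
send_rows:
  deltas:
    - [[0, 0, 0, 0], [0, 0, 0, 0], [0, 0, 0, 0], [0, 0, 0, 0], [0, 0, 0, 0]]
  grip: -1

```text
clock: 37.88
eef_pos: [0.5341, 0.1341, 0.0296]
tool_rot: [0.011, 0.992, -0.125, -0.008]
ft_force: [0.2, 0.5, -0.4]
opening: 0.0856
finger_force: 0.0
```

Request:
send_rows:
  deltas:
    - [[0, 0, 0.6, 0], [0, 0, 1.4, 0], [0, 0, 2.4, 0], [0, 0, 3.6, 0], [0, 0, 4.8, 0], [0, 0, 6, 0]]

```text
clock: 38.38
eef_pos: [0.5334, 0.134, 0.2109]
tool_rot: [0.011, 0.992, -0.125, -0.008]
ft_force: [0.4, -0.0, 0.5]
opening: 0.085
finger_force: 0.0
```

```bash
python3 -c "
from md import *
mould(('scene','wrist'))"
```

```text
t 38.3833 [0.5334 0.134  0.2109] az_y -1.8208 lean y,x 0.024 -0.013 F [ 0.4 -0.   0.5] open 0.085 q [ 0.21  0.04  1.84 -0.02  1.29  2.04]
scene {'mould': [0.534, 0.1338, 0.023], 'cavity_face': [0.5374, 0.1565, 0.0584], 'pin_face': [0.5305, 0.1167, 0.0587], 'nest': [0.5308, 0.1366, 0.0245], 'az': np.float64(-1.742), 'mid': [0.5339, 0.1366, 0.0586]}
wrist {'mould': [0.5335, 0.1363, 0.0214], 'pin_face': [0.5298, 0.1115, 0.059]}
```

Request:
send_rows:
  deltas:
    - [[0.7, -0.3, 0.9, 0.6], [1.5, -0.6, 1.7, 1.4], [2.3, -0.9, 2.5, 2.2], [3.1, -1.2, 3.3, 3], [3.9, -1.5, 4.1, 3.9], [4.8, -1.8, 4.8, 4.8], [5.7, -2.1, 5.5, 5.7], [6.6, -2.4, 6.2, 6.6], [7.6, -2.7, 6.9, 7.5], [8.6, -3, 7.5, 8.4], [9.6, -3.5, 8, 9.2], [9.8, -4.4, 8, 10.2]]

```text
clock: 39.88
eef_pos: [0.8327, 0.004, 0.4473]
tool_rot: [0.013, 0.948, 0.318, -0.001]
ft_force: [0.6, 0.2, -1.1]
opening: 0.0855
finger_force: 0.0
```

Request:
send_rows:
  deltas:
    - [[0.3, -1.1, 0, 1], [0.6, -2.2, 0, 2], [0.9, -3.3, 0, 3], [1.2, -4.4, 0, 4], [1.5, -5.5, 0, 5], [1.8, -6.6, 0, 6], [2.1, -7.6, 0, 6.8], [2.4, -8.6, 0, 7.2], [2.5, -8.6, 0, 7.2]]

```text
clock: 40.63
eef_pos: [0.8826, -0.259, 0.4297]
tool_rot: [0.019, 0.807, 0.59, 0.004]
ft_force: [0.1, -1.2, -0.7]
opening: 0.0857
finger_force: 0.0
```

```bash
cat > tl.py <<'E'
import sys
from sim import *
from st import show
o,p,R=show();q=o["joint_pos"];print(p,q.round(3),"z_xy",R[:2,2].round(3),"az_y",np.arctan2(R[1,1],R[0,1]).round(3),"lean y,x",R[2,:2].round(3))
for i in range(int(sys.argv[1])):
    w=fk(q,P0)[2];a=q[0];rad=np.array([np.cos(a),np.sin(a)]);v=np.r_[rad*(w[:2]@rad),w[2]-.2518];d=(v/np.linalg.norm(v)*1.5).round(1)
    q=call(q,[list(d)+[0]]);R=fk(q,P0)[1];print(i,d,q.round(2),fk(q,P0)[0].round(3),"z_xy",R[:2,2].round(3),"lean y,x",R[2,1].round(3),R[2,0].round(3))
E
python3 tl.py 6
```

```text
t 40.6333 xyz_g 438.5 133.3 333.3 open 85.7 ff 0.0 F_tool [-1.1  0.5  0.7] tilt [ 0.0388 -0.7127  0.4039]
[ 0.8826312  -0.25895443  0.42966855] [-0.306  0.851  0.315 -0.016  1.94  -0.003] z_xy [ 0.029 -0.025] az_y -0.309 lean y,x [-0.015  0.036]
0 [ 1.2 -0.4  0.8] [-0.31  0.85  0.31 -0.02  1.92 -0.  ] [ 0.891 -0.263  0.436] z_xy [ 0.06  -0.034] lean y,x 0.068 -0.015
1 [ 1.2 -0.4  0.8] [-0.31  0.84  0.31 -0.01  1.89 -0.01] [ 0.9   -0.267  0.442] z_xy [ 0.091 -0.044] lean y,x 0.1 -0.014
2 [ 1.2 -0.4  0.8] [-0.31  0.84  0.31 -0.01  1.86 -0.01] [ 0.908 -0.271  0.448] z_xy [ 0.122 -0.053] lean y,x 0.132 -0.014
3 [ 1.2 -0.4  0.8] [-0.31  0.83  0.31 -0.01  1.83 -0.01] [ 0.917 -0.275  0.453] z_xy [ 0.153 -0.062] lean y,x 0.165 -0.013
4 [ 1.2 -0.4  0.8] [-0.31  0.83  0.31 -0.01  1.8  -0.01] [ 0.927 -0.279  0.459] z_xy [ 0.184 -0.072] lean y,x 0.197 -0.013
5 [ 1.2 -0.4  0.8] [-0.31  0.83  0.31 -0.01  1.77 -0.01] [ 0.936 -0.283  0.465] z_xy [ 0.215 -0.081] lean y,x 0.23 -0.012
```

Request:
send_rows:
  deltas:
    - [[1.2, -0.4, 0.8, 0]]

```text
clock: 40.72
eef_pos: [0.8911, -0.2571, 0.4354]
tool_rot: [0.029, 0.806, 0.591, 0.014]
ft_force: [0.3, 1.0, -0.7]
opening: 0.0851
finger_force: 0.0
```

Request:
send_rows:
  deltas:
    - [[1.2, -0.4, 0.8, 0]]

```text
clock: 40.8
eef_pos: [0.8997, -0.2586, 0.4436]
tool_rot: [0.042, 0.805, 0.592, 0.025]
ft_force: [-0.1, 0.5, -0.3]
opening: 0.0855
finger_force: 0.0
```

Request:
send_rows:
  deltas:
    - [[1.2, -0.4, 0.8, 0]]

```text
clock: 40.88
eef_pos: [0.9076, -0.2613, 0.4508]
tool_rot: [0.055, 0.803, 0.592, 0.034]
ft_force: [0.3, -0.7, 0.6]
opening: 0.0855
finger_force: 0.0
```

Request:
send_rows:
  deltas:
    - [[1.2, -0.4, 0.8, 0]]

```text
clock: 40.97
eef_pos: [0.9154, -0.2648, 0.4563]
tool_rot: [0.067, 0.802, 0.592, 0.043]
ft_force: [0.6, -0.2, 0.4]
opening: 0.0852
finger_force: 0.0
```

Request:
send_rows:
  deltas:
    - [[1.2, -0.4, 0.8, 0]]

```text
clock: 41.05
eef_pos: [0.9234, -0.2686, 0.461]
tool_rot: [0.078, 0.801, 0.591, 0.051]
ft_force: [-1.9, -0.1, -0.2]
opening: 0.0853
finger_force: 0.0
```

Request:
send_rows:
  deltas:
    - [[1.2, -0.4, 0.8, 0]]

```text
clock: 41.13
eef_pos: [0.9317, -0.2725, 0.4654]
tool_rot: [0.089, 0.8, 0.59, 0.06]
ft_force: [-0.9, -0.1, -0.0]
opening: 0.0855
finger_force: 0.0
```

Request:
send_rows:
  deltas:
    - [[1.2, -0.4, 0.8, 0]]

```text
clock: 41.22
eef_pos: [0.94, -0.2764, 0.47]
tool_rot: [0.1, 0.799, 0.589, 0.068]
ft_force: [0.3, -0.9, -0.3]
opening: 0.0853
finger_force: 0.0
```

Request:
send_rows:
  deltas:
    - [[1.2, -0.4, 0.8, 0]]

```text
clock: 41.3
eef_pos: [0.9486, -0.2803, 0.4745]
tool_rot: [0.112, 0.797, 0.588, 0.077]
ft_force: [0.4, 0.4, 0.2]
opening: 0.0856
finger_force: 0.0
```

Request:
send_rows:
  deltas:
    - [[1.2, -0.4, 0.8, 0]]

```text
clock: 41.38
eef_pos: [0.9573, -0.2841, 0.4792]
tool_rot: [0.123, 0.796, 0.587, 0.085]
ft_force: [0.0, 0.1, -0.4]
opening: 0.0852
finger_force: 0.0
```

Request:
send_rows:
  deltas:
    - [[1.2, -0.4, 0.8, 0]]

```text
clock: 41.47
eef_pos: [0.9661, -0.288, 0.4839]
tool_rot: [0.134, 0.794, 0.586, 0.094]
ft_force: [0.4, 0.5, 0.1]
opening: 0.0853
finger_force: 0.0
```

Request:
send_rows:
  deltas:
    - [[1.2, -0.4, 0.8, 0]]

```text
clock: 41.55
eef_pos: [0.9749, -0.2919, 0.4887]
tool_rot: [0.146, 0.792, 0.584, 0.102]
ft_force: [-0.6, 0.6, 0.6]
opening: 0.0856
finger_force: 0.0
```

Request:
send_rows:
  deltas:
    - [[1.2, -0.4, 0.8, 0]]

```text
clock: 41.63
eef_pos: [0.9839, -0.2958, 0.4935]
tool_rot: [0.157, 0.79, 0.583, 0.111]
ft_force: [0.3, 0.5, 0.1]
opening: 0.0852
finger_force: 0.0
```

Request:
send_rows:
  deltas:
    - [[1.2, -0.4, 0.8, 0]]

```text
clock: 41.72
eef_pos: [0.993, -0.2996, 0.4984]
tool_rot: [0.168, 0.787, 0.581, 0.119]
ft_force: [-0.3, 0.2, 1.1]
opening: 0.0856
finger_force: 0.0
```

Request:
send_rows:
  deltas:
    - [[1.2, -0.4, 0.8, 0]]

```text
clock: 41.8
eef_pos: [1.0021, -0.3034, 0.5034]
tool_rot: [0.18, 0.785, 0.579, 0.128]
ft_force: [0.1, -0.3, 0.1]
opening: 0.0855
finger_force: 0.0
```

```bash
python3 tl.py 8
```

```text
t 41.8 xyz_g 565.2 168.0 399.8 open 85.5 ff 0.0 F_tool [-0.2  0.2 -0. ] tilt [ 0.4447 -0.3158  0.0173]
[ 1.00211812 -0.30336973  0.50339634] [-3.180e-01  8.120e-01  3.110e-01  1.000e-03  1.574e+00 -1.900e-02] z_xy [ 0.409 -0.134] az_y -0.297 lean y,x [-0.007  0.43 ]
0 [ 1.2 -0.4  0.8] [-0.32  0.81  0.31  0.    1.54 -0.02] [ 1.013 -0.308  0.51 ] z_xy [ 0.438 -0.142] lean y,x 0.46 -0.007
1 [ 1.2 -0.4  0.8] [-0.32  0.81  0.31  0.    1.51 -0.02] [ 1.023 -0.312  0.516] z_xy [ 0.466 -0.151] lean y,x 0.49 -0.007
2 [ 1.2 -0.4  0.8] [-0.32  0.81  0.31  0.01  1.47 -0.02] [ 1.034 -0.316  0.522] z_xy [ 0.494 -0.159] lean y,x 0.52 -0.007
3 [ 1.2 -0.4  0.8] [-0.32  0.81  0.31  0.01  1.44 -0.02] [ 1.045 -0.32   0.528] z_xy [ 0.522 -0.168] lean y,x 0.548 -0.007
4 [ 1.2 -0.4  0.8] [-0.32  0.81  0.31  0.01  1.4  -0.02] [ 1.055 -0.325  0.534] z_xy [ 0.549 -0.176] lean y,x 0.576 -0.007
5 [ 1.2 -0.4  0.8] [-0.32  0.82  0.31  0.01  1.37 -0.03] [ 1.066 -0.329  0.541] z_xy [ 0.575 -0.184] lean y,x 0.604 -0.007
6 [ 1.2 -0.4  0.8] [-0.33  0.82  0.31  0.01  1.33 -0.03] [ 1.076 -0.333  0.547] z_xy [ 0.601 -0.192] lean y,x 0.63 -0.007
7 [ 1.2 -0.4  0.8] [-0.33  0.82  0.31  0.01  1.3  -0.03] [ 1.087 -0.337  0.553] z_xy [ 0.625 -0.199] lean y,x 0.656 -0.007
```

Request:
send_rows:
  deltas:
    - [[1.2, -0.4, 0.8, 0]]

```text
clock: 41.88
eef_pos: [1.0113, -0.3073, 0.5085]
tool_rot: [0.191, 0.782, 0.578, 0.136]
ft_force: [-0.2, -0.7, -1.0]
opening: 0.0854
finger_force: 0.0
```

Request:
send_rows:
  deltas:
    - [[1.2, -0.4, 0.8, 0]]

```text
clock: 41.97
eef_pos: [1.0205, -0.311, 0.5136]
tool_rot: [0.202, 0.779, 0.576, 0.145]
ft_force: [0.3, -0.1, 0.6]
opening: 0.0854
finger_force: 0.0
```

Request:
send_rows:
  deltas:
    - [[1.2, -0.4, 0.8, 0]]

```text
clock: 42.05
eef_pos: [1.0297, -0.3148, 0.5188]
tool_rot: [0.214, 0.776, 0.573, 0.153]
ft_force: [-1.4, 0.5, 0.5]
opening: 0.0852
finger_force: 0.0
```

Request:
send_rows:
  deltas:
    - [[1.2, -0.4, 0.8, 0]]

```text
clock: 42.13
eef_pos: [1.0389, -0.3185, 0.524]
tool_rot: [0.225, 0.773, 0.571, 0.162]
ft_force: [0.2, -0.7, 0.5]
opening: 0.0852
finger_force: 0.0
```

Request:
send_rows:
  deltas:
    - [[1.2, -0.4, 0.8, 0]]

```text
clock: 42.22
eef_pos: [1.0481, -0.3222, 0.5293]
tool_rot: [0.236, 0.769, 0.569, 0.17]
ft_force: [0.3, -0.6, 0.3]
opening: 0.0855
finger_force: 0.0
```

Request:
send_rows:
  deltas:
    - [[1.2, -0.4, 0.8, 0]]

```text
clock: 42.3
eef_pos: [1.0572, -0.3259, 0.5347]
tool_rot: [0.248, 0.766, 0.566, 0.178]
ft_force: [0.4, -0.4, 1.6]
opening: 0.0856
finger_force: 0.0
```

Request:
send_rows:
  deltas:
    - [[1.2, -0.4, 0.8, 0]]

```text
clock: 42.38
eef_pos: [1.0663, -0.3295, 0.5402]
tool_rot: [0.259, 0.762, 0.563, 0.186]
ft_force: [-0.1, -1.1, -0.8]
opening: 0.0855
finger_force: 0.0
```

Request:
send_rows:
  deltas:
    - [[0.5, -0.2, 0.3, 0], [0, 0, 0, 0]]

```text
clock: 42.55
eef_pos: [1.0657, -0.3306, 0.538]
tool_rot: [0.258, 0.763, 0.563, 0.185]
ft_force: [0.4, -0.3, 0.4]
opening: 0.0855
finger_force: 0.0
```

```bash
python3 tl.py 0
python3 - <<'E'
from sim import *
from st import *
o=readout.get_obs();q=o["joint_pos"];p=o["eef_pos"];R=quat(o["tool_rot"]);tt=np.degrees(np.pi/2+yaw-tilt(R)[1])/5;print("turn",tt)
def go(q,target,turn,n):
    p=fk(q,P0)[0];d=(np.array(target)-p)/.03;print("delta",d.round(2))
    return call(q,[list(d*(i+1)/n)+[turn*(i+1)/n] for i in range(n)]+[list(d)+[turn]]*2)
for tg,t,n in (([.72,-.32,.52],.5,12),([.46,-.2,.5],.5,12),(G(13,200),0,8)):
    q=go(q,tg,tt*t,n);print(q.round(2),fk(q,P0)[0].round(3),np.round(tilt(fk(q,P0)[1]),3),"wrist",fk(q,P0)[2].round(2))
E
```

```text
t 42.55 xyz_g 633.6 180.8 433.6 open 85.5 ff 0.0 F_tool [-0.2  0.6 -0. ] tilt [ 0.6455 -0.3113  0.0127]
[ 1.06570797 -0.33056872  0.5380069 ] [-0.326  0.817  0.312  0.009  1.367 -0.026] z_xy [ 0.573 -0.184] az_y -0.295 lean y,x [-0.008  0.602]
turn 18.71543018571939
delta [-11.52   0.35  -0.6 ]
[-0.73  0.22  1.22  0.61  1.48 -1.23] [ 0.72 -0.32  0.52] [0.646 0.505 0.013] wrist [ 0.52 -0.43  0.82]
delta [-8.67  4.   -0.67]
[-0.85  0.04  1.46  0.57  1.98 -2.04] [ 0.46 -0.2   0.5 ] [0.646 1.322 0.013] wrist [ 0.4  -0.42  0.8 ]
delta [-0.18  1.22 -8.31]
[-0.81  0.05  1.89  0.53  1.58 -2.25] [ 0.455 -0.163  0.251] [0.646 1.322 0.013] wrist [ 0.4  -0.39  0.56]
```

Request:
send_rows:
  deltas:
    - [[0.7, -0.25, 0.45, 0]]

```text
clock: 42.63
eef_pos: [1.0709, -0.3324, 0.5413]
tool_rot: [0.264, 0.761, 0.562, 0.19]
ft_force: [-0.3, 0.1, 0.4]
opening: 0.0858
finger_force: 0.0
```

Request:
send_rows:
  deltas:
    - [[-0.9, 0, 0, 0.7], [-1.8, 0, 0, 1.5], [-2.8, 0.1, -0.1, 2.3], [-3.8, 0.1, -0.2, 3.1], [-4.8, 0.1, -0.2, 3.9], [-5.8, 0.1, -0.3, 4.7], [-6.8, 0.2, -0.3, 5.5], [-7.8, 0.2, -0.4, 6.3], [-8.8, 0.2, -0.5, 7.1], [-9.8, 0.3, -0.5, 7.9], [-10.8, 0.3, -0.6, 8.7], [-11.7, 0.4, -0.6, 9.4]]

```text
clock: 43.63
eef_pos: [0.7183, -0.3224, 0.5221]
tool_rot: [0.166, 0.473, 0.819, 0.279]
ft_force: [-0.0, 0.5, -0.8]
opening: 0.0859
finger_force: 0.0
```

Request:
send_rows:
  deltas:
    - [[-0.7, 0.3, 0, 0.8], [-1.5, 0.6, -0.1, 1.6], [-2.3, 1, -0.1, 2.5], [-3.1, 1.4, -0.2, 3.4], [-3.9, 1.8, -0.3, 4.3], [-4.7, 2.2, -0.4, 5.2], [-5.5, 2.6, -0.5, 6.1], [-6.3, 3, -0.6, 7], [-7.1, 3.4, -0.7, 7.8], [-7.9, 3.7, -0.7, 8.6], [-8.5, 4, -0.7, 9.3], [-8.5, 4, -0.7, 9.3]]

```text
clock: 44.63
eef_pos: [0.4639, -0.2011, 0.502]
tool_rot: [0.043, 0.111, 0.939, 0.322]
ft_force: [0.2, -0.7, 0.5]
opening: 0.0853
finger_force: 0.0
```

```bash
python3 tl.py 0
python3 - <<'E'
from st import *
o=readout.get_obs();p=o["eef_pos"];R=quat(o["tool_rot"]);print("turn",np.degrees(np.pi/2+yaw-tilt(R)[1])/5)
for a in ((13,180),(13,30)): print(a,((G(*a)-p)/.03).round(2))
E
```

```text
t 44.6333 xyz_g 18.4 140.7 419.3 open 85.3 ff 0.0 F_tool [-0.3 -0.2 -0.8] tilt [0.6609 1.3211 0.014 ]
[ 0.46387771 -0.20110278  0.5020195 ] [-0.854  0.048  1.45   0.585  1.988 -2.041] z_xy [0.152 0.595] az_y 1.339 lean y,x [-0.009  0.614]
turn 0.008858031927565908
(13, 180) [-0.21  1.66 -8.91]
(13, 30) [  0.55   4.64 -12.85]
```

Request:
send_rows:
  deltas:
    - [[0, 0.1, -1.2, 0], [-0.1, 0.3, -2.4, 0], [-0.1, 0.5, -3.6, 0], [-0.1, 0.8, -4.8, 0], [-0.2, 1.1, -6, 0], [-0.2, 1.4, -7.2, 0], [-0.2, 1.6, -8.3, 0], [-0.2, 1.65, -8.9, 0], [-0.2, 1.65, -8.9, 0]]

```text
clock: 45.38
eef_pos: [0.4575, -0.1505, 0.2295]
tool_rot: [0.039, 0.114, 0.938, 0.324]
ft_force: [-1.1, 0.8, -0.3]
opening: 0.0854
finger_force: 0.0
```

Run:
```python
from st import *
o,p,R=show()
print(((G(13,30)-p)/.03).round(2))
import md;md.mould(("top",))
```

```text
t 45.3833 xyz_g -0.3 10.4 175.3 open 85.4 ff 0.0 F_tool [1.3 0.2 0.6] tilt [6.6480e-01 1.3287e+00 5.0000e-04]
[ 0.76  2.95 -3.76]
t 45.3833 [ 0.4575 -0.1505  0.2295] az_y 1.3293 lean y,x 0.617 -0.0 F [-1.1  0.8 -0.3] open 0.0854 q [-0.8   0.07  1.92  0.55  1.55 -2.26]
top {'mould': [0.5338, 0.1353, 0.0254], 'pin_face': [0.5298, 0.1135, 0.0641], 'nest': [0.4768, -0.0813, 0.3515]}
```

Request:
send_rows:
  deltas:
    - [[0.1, 0.35, -0.45, 0], [0.2, 0.75, -0.95, 0], [0.3, 1.15, -1.45, 0], [0.4, 1.55, -1.95, 0], [0.5, 1.95, -2.45, 0], [0.6, 2.3, -2.9, 0], [0.68, 2.65, -3.35, 0], [0.75, 2.95, -3.75, 0], [0.75, 2.95, -3.75, 0], [0.75, 2.95, -3.75, 0]]

```text
clock: 46.47
eef_pos: [0.4824, -0.0644, 0.1225]
tool_rot: [0.043, 0.112, 0.939, 0.322]
ft_force: [0.9, 0.3, 0.6]
opening: 0.0856
finger_force: 0.0
```

Run:
```python
from st import *
o,p,R=show()
print(((G(7.5,29)-p)/.03).round(2))
```

```text
t 46.4667 xyz_g 2.7 15.1 35.9 open 85.6 ff 0.0 F_tool [-0.9  0.7 -0.2] tilt [0.6618 1.3192 0.0143]
[-0.1  -0.03 -0.34]
```

Request:
send_rows:
  deltas:
    - [[-0.05, 0.1, -0.25, 0], [-0.1, 0, -0.34, 0], [-0.1, -0.03, -0.34, 0], [-0.1, -0.03, -0.34, 0]]

```text
clock: 46.8
eef_pos: [0.4789, -0.0658, 0.1116]
tool_rot: [0.043, 0.113, 0.939, 0.322]
ft_force: [0.5, -1.4, 0.6]
opening: 0.0856
finger_force: 0.0
```

Request:
send_rows:
  deltas:
    - [[0, 0, 0, 0], [0, 0, 0, 0], [0, 0, 0, 0], [0, 0, 0, 0], [0, 0, 0, 0]]
  grip: -0.2

```text
clock: 47.22
eef_pos: [0.4797, -0.0646, 0.1131]
tool_rot: [0.043, 0.112, 0.939, 0.323]
ft_force: [1.2, 2.3, 6.2]
opening: 0.0509
finger_force: 2.6
```

Request:
send_rows:
  deltas:
    - [[0, 0, 0, 0], [0, 0, 0, 0], [0, 0, 0, 0], [0, 0, 0, 0], [0, 0, 0, 0]]
  grip: 1

```text
clock: 47.63
eef_pos: [0.4792, -0.0671, 0.112]
tool_rot: [0.043, 0.113, 0.939, 0.321]
ft_force: [-4.1, -9.3, 4.6]
opening: 0.0381
finger_force: 60.9
```

Run:
```python
from st import *
from workcell import imaging
o,p,R=show()
for c in ["top","scene"]:
    imaging.grab_frame(c)
    r=imaging.tip_of(c,"lever_mid")
    if r: d=(np.array(r[0]["at"])-gm)*1e3;print(c,round(r[0]["conf"],2),"x,y,z_g",(d@xg).round(1),(d@yg).round(1),(d@g+80).round(1))
```

```text
t 47.6333 xyz_g 0.3 5.9 29.7 open 38.1 ff 60.9 F_tool [ 1.7 -5.  -9.8] tilt [0.6599 1.317  0.0147]
top 0.52 x,y,z_g -0.1 18.2 82.8
scene 0.49 x,y,z_g -0.8 20.9 81.1
```

Squeezed fully again, with the same 38 mm opening. Holding, then releasing.

Request:
send_rows:
  deltas:
    - [[0, 0, 0, 0], [0, 0, 0, 0], [0, 0, 0, 0], [0, 0, 0, 0], [0, 0, 0, 0], [0, 0, 0, 0], [0, 0, 0, 0], [0, 0, 0, 0]]

```text
clock: 48.5
eef_pos: [0.4792, -0.0671, 0.112]
tool_rot: [0.043, 0.113, 0.939, 0.321]
ft_force: [-4.2, -10.8, 4.1]
opening: 0.0382
finger_force: 60.8
```

Request:
send_rows:
  deltas:
    - [[0, 0.05, 0.05, 0], [0.04, 0.15, 0.12, 0], [0.04, 0.15, 0.12, 0], [0.04, 0.15, 0.12, 0], [0.04, 0.15, 0.12, 0], [0.04, 0.15, 0.12, 0]]
  grip: -1

```text
clock: 49.0
eef_pos: [0.4799, -0.0605, 0.1148]
tool_rot: [0.042, 0.112, 0.939, 0.322]
ft_force: [-0.8, -0.5, -0.3]
opening: 0.0854
finger_force: 0.0
```

Request:
send_rows:
  deltas:
    - [[-0.15, -0.6, 0.8, 0], [-0.3, -1.2, 1.6, 0], [-0.45, -1.8, 2.4, 0], [-0.6, -2.4, 3.2, 0], [-0.75, -3, 4, 0], [-0.75, -3, 4, 0]]

```text
clock: 49.5
eef_pos: [0.4595, -0.155, 0.2396]
tool_rot: [0.046, 0.112, 0.94, 0.319]
ft_force: [0.7, 0.1, 0.9]
opening: 0.0855
finger_force: 0.0
```

Run:
```python
from st import *
from workcell import imaging
import md
o,p,R=show()
md.mould(("scene","top"))
for c in ["scene","top"]:
    r=imaging.tip_of(c,"lever_mid")
    if r: d=(np.array(r[0]["at"])-gm)*1e3;print(c,round(r[0]["conf"],2),"x,y,z_g",(d@xg).round(1),(d@yg).round(1),(d@g+80).round(1))
    print([np.round(d["at"],3).tolist() for d in imaging.tip_of(c,"bush_a")[:2]],[np.round(d["at"],3).tolist() for d in imaging.tip_of(c,"mallet")[:1]])
```

```text
t 49.5 xyz_g 2.8 13.6 185.7 open 85.5 ff 0.0 F_tool [-0.7  0.8 -0.5] tilt [0.6573 1.3075 0.0254]
t 49.5 [ 0.4595 -0.155   0.2396] az_y 1.3397 lean y,x 0.611 -0.016 F [0.7 0.1 0.9] open 0.0855 q [-0.81  0.06  1.91  0.55  1.55 -2.26]
scene {'mould': [0.533, 0.1354, 0.0203], 'cavity_face': [0.537, 0.1552, 0.0618], 'pin_face': [0.5305, 0.115, 0.0567], 'nest': [0.5296, 0.1369, 0.025], 'az': np.float64(-1.731), 'mid': [0.5337, 0.1351, 0.0592]}
top {'mould': [0.534, 0.1344, 0.0252], 'pin_face': [0.5314, 0.1125, 0.0614], 'nest': [0.5316, 0.133, 0.0215]}
scene 0.51 x,y,z_g -2.7 37.7 80.0
[[0.674, 0.222, -0.003], [0.637, -0.022, 0.001]] [[0.705, 0.085, -0.002]]
top 0.76 x,y,z_g -0.6 35.4 79.1
[[0.638, -0.024, 0.002], [0.673, 0.221, 0.002]] [[0.702, 0.087, -0.0]]
```

The lever is released, the mould is square and within about 3 mm of the pad's centre, and the mallet and bushings haven't moved. Handing in.

```bash
python3 -c "
from workcell import hand_in
print(hand_in())"
```

```text
the job is handed in; nothing more can be done
None
```

I handed the job in at 49.5 s of the 72 s allowed, but the hand-in returned no verdict: both lever squeezes went fully in, were held over 0.5 s and sprang back, and the mould half stands turned with its pin face to the nozzle, about 3 mm off centre and 5° off square.

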